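# Lift a freshly gilded plaque onto the drying rack with a spatula

### The arm

A 6-joint arm with a two-finger parallel gripper is mounted at the origin on the work surface. World frame = base frame: x ahead of the robot, y to its left, z up, the work surface at z = 0. Lengths are in mm, angles in rad, forces in N, time in s.
With the tool pointing down it reaches from about 400 to 925 mm from the base axis. Payload 12.5 kg.
Tool frame: the origin (TCP) lies midway between the tips of the shut fingers; the grasp point (between the pads) lies 19 mm behind it; z points along the fingers, y is the direction in which the jaws open and shut (so a half turn about z gives the same grasp; the last joint's range is limited). The gripper opens to 95 mm and grips with 3 to 60 N. Pads are 20 mm wide; open, the fingers measure 119 mm over their backs; the gripper's body (75 mm by 180 mm) begins 59 mm behind the grasp point.
Start: joints at [1.114, 0.491, 1.559, -0, 1.092, -0.106], TCP at [214.765, 586.961, 214.661] pointing down, gripper open.
Joint ranges: [-3.1, 3.1], [-0.84, 2.19], [0.05, 2.79], [-1.13, 4.28], [0.06, 2.93], [-2.69, 2.69]. Speed limits (rad/s): [2.22, 2.22, 2.79, 3.14, 3.14, 3.14].

### API

Orientations are given as [roll, pitch, yaw] about the fixed x, y, z axes, in that order (R = Rz(yaw) Ry(pitch) Rx(roll)).
In Python, from cell import env gives the robot as it stands.
- The arm moves only by the tool drive_tool, never from a script. Its argument "increments" is a list of rows, each a list of 2 entries, a list of its own where there are three numbers: the shift along the tool's x, y, z as a fraction of full scale, then the turn, a rotation vector about the tool's x, y, z as a fraction of full scale. In form: [[[x, y, z], [ax, ay, az]], ...]. A call has 1 to 5 rows; each row shifts and turns the commanded pose from where the row before left it, along the tool's axes as they then stand; what a row does not reach is not made up. Full scale, the value 1, is 30 mm for a shift and 0.08 rad for a turn. A row lasts 1/12 s, in which the tool goes at most 41.7 mm and 7.16 degrees, less where a joint would pass 70% of its speed; a pose out of reach is approached as far as the arm can. A call with a number of a shift or a turn outside -1 to 1 is refused whole. A call with a gripper value outside its range is refused whole. "jaw" is the opening, from -1 (shut) to 1 (fully open), so that 0 is half open, set as the call begins (left out, the last holds). The fingers move at their own pace and stop on an object; the grip force is fixed at half the most. Time passes only in rows, so rows that do not move let the fingers close. It gives the time, the measured TCP pose, the force and the opening at its end, in the units of the state.
- env.state(): the state, without advancing time (a new reading comes with each control period).
- env.read_camera(name): name is "scene" or "top" or "wrist"; returns a dict with "pixels" (420x560x3 uint8, blue, green, red), "vertical_fov" (degrees; the focal length in pixels is half the picture's height over the tangent of half this angle, whatever the lens; pixels are square), "cx", "cy" (the principal point, pixels), "world_to_cam" (4x4, takes a point from world to camera coordinates). Camera axes: x right, y down, z forward; pixel columns grow to the right and rows downward; lengths in mm; the calibration is good to about 2 mm. A picture is of the moment at which its call begins. There is no depth.
- env.job_done(): hands the job in, once; it reports no verdict.
Trained networks look in a picture, given as the dict that the camera call returned (one of the last four; its "shot" number tells which), for a name from the list of things; names that differ only in an ending like _2 or _b are one class to them, and where a whole thing is asked for, a point or a joint stands for the part that bears it (a point fixed in the world has none). Each returns a list of dicts, best first, with "score" (0 to 1); they miss things now and then, are a little off and sometimes report something else, mostly with a low value. They report only what shows in the picture. A call takes as long as a camera call.
- env.boxes_of(target, picture): "point" ([x, y, z] in mm, in world coordinates, good to about 4 mm: the middle of the surface that is visible of it).
- env.tip_of(target, picture): "point" ([x, y, z] in mm, in world coordinates, good to about 4 mm: a listed point, or the origin of a listed thing).
The state is a dict: "t": time; "joints": joint angles; "qvel": joint speeds; "tau": joint torques, N m; "eef_pos": TCP position; "tcp_rot": TCP orientation; "ft_force": force on the tool from outside, world axes, zero at the start; "moment": the same for the moment, N m; "opening": opening from 0.0 (shut) to 1.0 (fully open).
Only numpy, scipy, OpenCV 4.12 (cv2) and the standard library are available. Lean on these libraries where they do the work, as an engineer would, in place of code of your own. Each camera call takes 0.05 s, during which the arm holds its last target.

### The job

The plaque on the gilding board has just been gilded: pick up the cranked spatula by its handle, slide its blade under the plaque between the two battens, and lift the plaque on the blade. Carry it level to the drying rack, set it down flat on the empty upper ledges, squarely over the middle of their length and between the side guards, then draw the spatula out and lay it flat on the bench. Never touch the plaque with the gripper or arm, do not tip it or let it fall, and leave everything else where it is.

Things in the scene. Friction and masses are not known exactly. Their poses are not given: they have to be found in the camera images.
- plaque: freshly gilded black stone plaque, 90 (x) x 130 (y) x 6 mm thick, about 0.2 kg, gilded border lines and leaf spray on top. Origin: centre of its underside; z up. It starts resting loosely across the two battens of the board, x axis along them within 0.05 rad, centre within 8 mm of the board's; its 130 mm width overhangs the battens and, on the rack, spans the two ledges
- board: fixed plywood gilding board, 130 (x) x 160 (y) x 6 mm, with two battens on top, each 110 long (x), 14 wide, 12 high, centred at y = +50 and -50 mm; 86 mm free between them. Origin: centre of the underside, on the bench; z up; its -x side faces the robot. It may stand left or right of the middle of the bench
- gap (a point): middle of the gap under the plaque, between the battens, 12 mm above the bench (axes as the board's). The gap is 12 mm high, from the board's top (6 mm above the bench) to the plaque's underside (18 mm), and open at both ends; the blade enters it along the battens from the board's -x side
- rack: fixed steel drying rack, two tiers, 137 (x) x 168 (y) x 87 mm high, open above and to its -x side, which faces the robot; it stands on the other side from the board. Origin: centre of the footprint, on the bench; z up. Outer posts reach 87 mm. A finished plaque lies on the lower ledges, its top 28 mm above the bench; the upper ledges are empty
- upper_seat (a point): where the centre of the plaque's underside belongs: 75 mm above the bench, midway between the upper ledges (axes as the rack's). Two ledges, each 130 long (x), 29 wide, 3 thick, 92 mm free between them; outer sides turn up as guards 12 mm high, 150 mm apart. A 6 mm tie bar crosses the far end at x = +67 mm, underside 1.5 mm above the ledges: the blade, lowered between the ledges, passes under it
- spatula: cranked steel spatula with a wooden handle, 222 mm long, 0.19 kg. Origin: centre of the blade's underside; x towards the blade's front edge, z up. Flat blade 110 (x) x 64 (y) x 2.5 mm; behind x = -47 mm a root 5.3 mm thick, 26 wide, from which the neck rises. It starts flat on its blade on the bench between board and rack, handle towards the robot, and lies so by itself
- blade_top (a point): centre of the blade's upper face, 2.5 mm above the spatula's origin (same axes). The plaque lies flat on the blade if its middle is over this point or up to 20 mm in front of it; farther back, its rear edge meets the root and neck
- spatula_handle (a point): middle of the spatula's handle, at x = -120, y = 0, z = +52 mm in the spatula's frame (same axes): the place to grip from above, across the 22 mm width. The handle is parallel to the blade, from x = -77 to -167 mm, 22 wide (y), 26 high, and stands clear of the bench
- dry_plaque: a finished plaque of the same size already lying on the lower ledges of the drying rack; leave it. Origin: centre of its underside.
- brush: gilder's brush about 175 long and 24 thick lying between the task's things, bristles away from the robot; leave it. Origin: centre of its underside.
- size_jar: jar, 64 across, 85 tall, with steel lid; leave it. Origin: centre of its underside.
- brush_pot: white ceramic pot, 76 across, 100 tall, with upright brushes reaching 215; leave it. Origin: centre of its underside.
- roller: hand roller, rubber roll 36 across and 90 long on a wire fork with a wooden handle; leave it. Origin: centre of its underside.
- leaf_book: open booklet of gold leaf, 85 x 85 x 8; leave it. Origin: centre of its underside.
- sanding_block: cork block with a pink face, 100 x 60 x 28; leave it. Origin: centre of its underside.
- flake_tin: shallow round tin of gold flakes, 86 across, 22 tall; leave it. Origin: centre of its underside.

How it is judged:
By the outcome, as a careful person would: the job done as asked, in the order asked, and still so for the second after the job is handed in, with the robot touching nothing.
It also fails if it takes over 64 s, if anything falls off the work surface, if the arm or the gripper's body presses on something with over 40 N, if the wrist force passes 120 N, or if a joint passes its speed limit or range.

## Working session

There is one attempt and no reset: what is moved stays moved. The work goes in short steps, Python scripts to look and compute and a tool call to move; the robot and the scene stay as the last step left them, time stands still between calls to the robot, and variables do not carry over. Pictures are saved under pics/ and viewed, and the job is handed in when it is done.

Besides the shell and the picture viewer there is one more tool, called after "Call:" by a JSON object that holds its "method" and its "body". drive_tool: Moves the arm, as the interface text tells. Its arguments: {"type":"object","properties":{"increments":{"type":"array","items":{"type":"array"}},"jaw":{"type":"number"}},"required":["increments"]}

```bash
ls; mkdir -p pics; cat > h.py <<'E'
import numpy as np, cv2
from cell import env
from scipy.spatial.transform import Rotation as R
def proj(pic,p):
    M=np.array(pic["world_to_cam"]);f=210/np.tan(np.radians(pic["vertical_fov"])/2)
    c=(M@np.r_[p,1])[:3];return np.array([pic["cx"]+f*c[0]/c[2],pic["cy"]+f*c[1]/c[2]])
def ray(pic,u,v,z):
    M=np.array(pic["world_to_cam"]);f=210/np.tan(np.radians(pic["vertical_fov"])/2)
    d=M[:3,:3].T@np.array([(u-pic["cx"])/f,(v-pic["cy"])/f,1]);o=-M[:3,:3].T@M[:3,3]
    return o+d*(z-o[2])/d[2]
def save(pic,n): cv2.imwrite(f"pics/{n}.png",pic["pixels"])
E
python3 - <<'E'
from h import *
s=env.state();print({k:np.round(v,3) for k,v in s.items()})
for cam in ["top","scene","wrist"]:
    p=env.read_camera(cam);save(p,cam+"0")
    M=np.array(p["world_to_cam"]);print(cam,p["vertical_fov"],p["cx"],p["cy"],np.round(-M[:3,:3].T@M[:3,3]))
    if cam=="wrist":continue
    for t in ["plaque","board","gap","rack","upper_seat","spatula","blade_top","spatula_handle","dry_plaque","brush"]:
        print(t,[(np.round(d["point"],1),round(d["score"],2)) for d in env.tip_of(t,p)[:2]])
E
```

```text
pics
{'t': np.float64(0.0), 'joints': array([ 1.114,  0.492,  1.559,  0.   ,  1.092, -0.106]), 'qvel': array([ 0.   , -0.   ,  0.001, -0.001, -0.001, -0.002]), 'tau': array([ 1.0000e-03, -6.1263e+01, -2.5819e+01,  6.9000e-02,  4.8000e-02,
       -0.0000e+00]), 'eef_pos': array([214.65 , 586.727, 214.059]), 'tcp_rot': array([-3.141, -0.   ,  2.791]), 'ft_force': array([-0.95 ,  0.483,  0.505]), 'moment': array([ 0.021, -0.005,  0.05 ]), 'opening': np.float64(1.0)}
top 46.96943880673527 276.3316413258573 209.87141710107062 [ 521.    6. 1369.]
plaque [(array([ 642.5, -194.1,   17.7]), 0.61)]
board [(array([420.2, 436.1,   3.3]), 0.24)]
gap []
rack [(array([660.5, 221.8,  -4.7]), 0.57)]
upper_seat []
spatula [(array([553.8,  -9. ,   1.3]), 0.81), (array([602.6, 425. ,  -3.4]), 0.33)]
blade_top [(array([547.8,  -9.2,   4.6]), 0.96)]
spatula_handle [(array([435.8,  -1. ,  53.6]), 0.83)]
dry_plaque [(array([659.4, 225.4,  23.2]), 0.75)]
brush [(array([786.3,   0.9,  -2. ]), 0.77)]
scene 57.02596047728003 281.89308232262647 211.8746632592819 [1277.  583.  899.]
plaque [(array([ 643.2, -193.2,   18. ]), 0.74), (array([ 451.8, -413.7,   -0.5]), 0.31)]
board [(array([ 638.1, -202.7,   -1.9]), 0.77), (array([ 605. , -430.1,   -2.4]), 0.59)]
gap [(array([ 645.4, -199.8,   11.2]), 0.74), (array([ 641.9, -194.8,   19. ]), 0.59)]
rack [(array([ 6.600e+02,  2.218e+02, -1.000e-01]), 0.6)]
upper_seat [(array([659.1, 221.7,  75.3]), 0.55)]
spatula []
blade_top [(array([555.3,  -5.4,   4.3]), 0.82), (array([ 640.2, -191.9,   16.7]), 0.42)]
spatula_handle [(array([436.9,  -0. ,  53.2]), 0.9)]
dry_plaque [(array([659.5, 225.8,  24.8]), 0.94), (array([660.8, 223. ,  74.8]), 0.71)]
brush [(array([783.9,   3. ,  -1. ]), 0.58), (array([657.9, 225.2,  23.2]), 0.18)]
wrist 70.6167895542267 274.53184259007077 204.8934791444087 [142. 614. 384.]
```

View pics/top0.png

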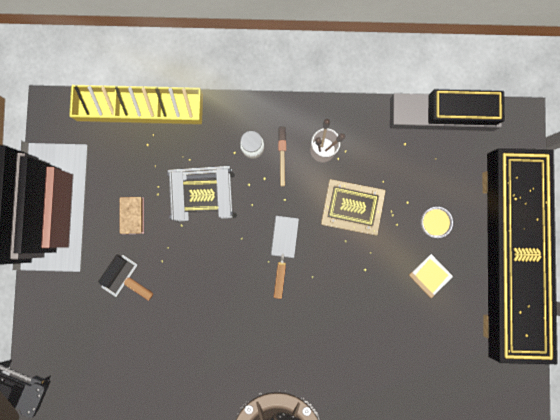

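View pics/scene0.png

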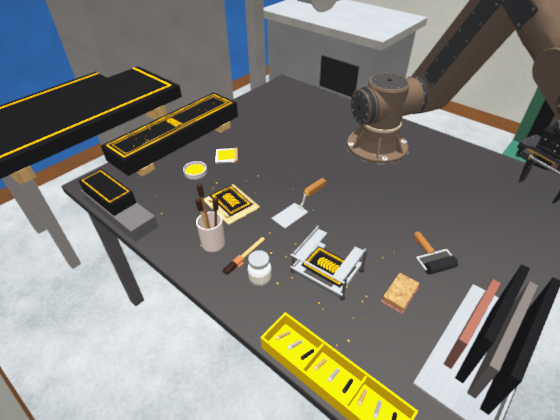

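```bash
cat >> h.py <<'E'
def plan(pos,yaw,n,rpy=None):
    """equal rows to the target (world) -> per-row increments in tool axes, fractions"""
    s=env.state();A=R.from_euler("xyz",s["tcp_rot"]);B=R.from_euler("xyz",rpy if rpy is not None else [np.pi,0,yaw])
    rv=(A.inv()*B).as_rotvec();p=np.array(s["eef_pos"]);step=(np.array(pos)-p)/n
    rows=[];C=A
    for i in range(n):
        rows.append([np.round(C.inv().apply(step)/30,3).tolist(),np.round(rv/n/.08,3).tolist()]);C=C*R.from_rotvec(rv/n)
    print("t",round(float(s["t"]),2),"pos",np.round(p,1),"rpy",np.round(s["tcp_rot"],3),"F",np.round(s["ft_force"],1))
    for i in range(0,n,5): print(str(rows[i:i+5]).replace(" ",""))
E
python3 - <<'E'
from h import *
p=env.read_camera("wrist");M=np.array(p["world_to_cam"]);print(np.round(M,3))
plan([430,150,330],np.pi,15)
E
```

```text
[[ 3.44000e-01  9.39000e-01  0.00000e+00 -6.25494e+02]
 [ 9.04000e-01 -3.32000e-01  2.70000e-01 -2.88760e+01]
 [ 2.54000e-01 -9.30000e-02 -9.63000e-01  3.90618e+02]
 [ 0.00000e+00  0.00000e+00  0.00000e+00  1.00000e+00]]
t 1.2 pos [214.8 587.  214.6] rpy [ 3.142 -0.     2.791] F [ 0.4 -0.   0.4]
[[[-0.783,-0.747,-0.256],[0.0,0.0,-0.292]],[[-0.765,-0.766,-0.256],[0.0,0.0,-0.292]],[[-0.747,-0.783,-0.256],[0.0,0.0,-0.292]],[[-0.729,-0.801,-0.256],[0.0,0.0,-0.292]],[[-0.71,-0.817,-0.256],[0.0,0.0,-0.292]]]
[[[-0.69,-0.834,-0.256],[0.0,0.0,-0.292]],[[-0.671,-0.85,-0.256],[0.0,0.0,-0.292]],[[-0.651,-0.865,-0.256],[0.0,0.0,-0.292]],[[-0.63,-0.88,-0.256],[0.0,0.0,-0.292]],[[-0.609,-0.895,-0.256],[0.0,0.0,-0.292]]]
[[[-0.588,-0.909,-0.256],[0.0,0.0,-0.292]],[[-0.567,-0.922,-0.256],[0.0,0.0,-0.292]],[[-0.545,-0.935,-0.256],[0.0,0.0,-0.292]],[[-0.523,-0.948,-0.256],[0.0,0.0,-0.292]],[[-0.501,-0.96,-0.256],[0.0,0.0,-0.292]]]
```

View pics/wrist0.png

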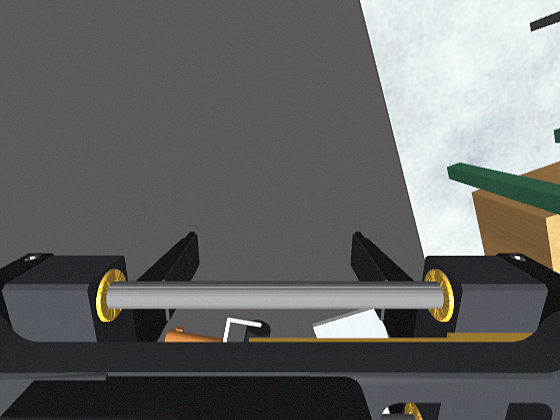

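```bash
python3 - <<'E'
from h import *
# explicit negative yaw direction: +z tool turn
s=env.state();A=R.from_euler("xyz",s["tcp_rot"]);p=np.array(s["eef_pos"]);n=35;tot=2.791
step=(np.array([560,200,300])-p)/n
for i in range(0,n,5):
    print([[np.round((A*R.from_rotvec([0,0,tot*k/n])).inv().apply(step)/30,2).tolist(),[0,0,1]] for k in range(i,i+5)])
E
```

```text
[[[-0.44, -0.23, -0.08], [0, 0, 1]], [[-0.45, -0.2, -0.08], [0, 0, 1]], [[-0.47, -0.16, -0.08], [0, 0, 1]], [[-0.48, -0.12, -0.08], [0, 0, 1]], [[-0.49, -0.08, -0.08], [0, 0, 1]]]
[[[-0.49, -0.05, -0.08], [0, 0, 1]], [[-0.49, -0.01, -0.08], [0, 0, 1]], [[-0.49, 0.03, -0.08], [0, 0, 1]], [[-0.49, 0.07, -0.08], [0, 0, 1]], [[-0.48, 0.11, -0.08], [0, 0, 1]]]
[[[-0.47, 0.15, -0.08], [0, 0, 1]], [[-0.46, 0.19, -0.08], [0, 0, 1]], [[-0.44, 0.22, -0.08], [0, 0, 1]], [[-0.42, 0.26, -0.08], [0, 0, 1]], [[-0.4, 0.29, -0.08], [0, 0, 1]]]
[[[-0.38, 0.32, -0.08], [0, 0, 1]], [[-0.35, 0.35, -0.08], [0, 0, 1]], [[-0.32, 0.38, -0.08], [0, 0, 1]], [[-0.29, 0.4, -0.08], [0, 0, 1]], [[-0.26, 0.42, -0.08], [0, 0, 1]]]
[[[-0.22, 0.44, -0.08], [0, 0, 1]], [[-0.19, 0.46, -0.08], [0, 0, 1]], [[-0.15, 0.47, -0.08], [0, 0, 1]], [[-0.11, 0.48, -0.08], [0, 0, 1]], [[-0.07, 0.49, -0.08], [0, 0, 1]]]
[[[-0.03, 0.49, -0.08], [0, 0, 1]], [[0.01, 0.49, -0.08], [0, 0, 1]], [[0.04, 0.49, -0.08], [0, 0, 1]], [[0.08, 0.49, -0.08], [0, 0, 1]], [[0.12, 0.48, -0.08], [0, 0, 1]]]
[[[0.16, 0.47, -0.08], [0, 0, 1]], [[0.2, 0.45, -0.08], [0, 0, 1]], [[0.23, 0.44, -0.08], [0, 0, 1]], [[0.27, 0.42, -0.08], [0, 0, 1]], [[0.3, 0.39, -0.08], [0, 0, 1]]]
```

Call:
{"method": "drive_tool", "body": {"increments": [[[-0.44,-0.23,-0.08],[0,0,1]],[[-0.45,-0.2,-0.08],[0,0,1]],[[-0.47,-0.16,-0.08],[0,0,1]],[[-0.48,-0.12,-0.08],[0,0,1]],[[-0.49,-0.08,-0.08],[0,0,1]]]}}

```text
t: 1.62
eef_pos: [264.9, 531.2, 226.8]
tcp_rot: [3.141, -0.0, 2.387]
ft_force: [-0.2, -0.2, -0.6]
opening: 1.004
```

Call:
{"method": "drive_tool", "body": {"increments": [[[-0.49,-0.05,-0.08],[0,0,1]],[[-0.49,-0.01,-0.08],[0,0,1]],[[-0.49,0.03,-0.08],[0,0,1]],[[-0.49,0.07,-0.08],[0,0,1]],[[-0.48,0.11,-0.08],[0,0,1]]]}}

```text
t: 2.03
eef_pos: [313.7, 475.7, 238.8]
tcp_rot: [3.141, -0.0, 1.987]
ft_force: [0.1, -0.2, 0.1]
opening: 0.999
```

Call:
{"method": "drive_tool", "body": {"increments": [[[-0.47,0.15,-0.08],[0,0,1]],[[-0.46,0.19,-0.08],[0,0,1]],[[-0.44,0.22,-0.08],[0,0,1]],[[-0.42,0.26,-0.08],[0,0,1]],[[-0.4,0.29,-0.08],[0,0,1]]]}}

```text
t: 2.45
eef_pos: [363.1, 420.4, 250.8]
tcp_rot: [3.141, -0.0, 1.587]
ft_force: [-0.8, 0.0, 0.2]
opening: 0.999
```

Call:
{"method": "drive_tool", "body": {"increments": [[[-0.38,0.32,-0.08],[0,0,1]],[[-0.35,0.35,-0.08],[0,0,1]],[[-0.32,0.38,-0.08],[0,0,1]],[[-0.29,0.4,-0.08],[0,0,1]],[[-0.26,0.42,-0.08],[0,0,1]]]}}

```text
t: 2.87
eef_pos: [412.2, 364.7, 262.8]
tcp_rot: [3.142, -0.0, 1.187]
ft_force: [-0.1, 1.0, 0.0]
opening: 1.002
```

Call:
{"method": "drive_tool", "body": {"increments": [[[-0.22,0.44,-0.08],[0,0,1]],[[-0.19,0.46,-0.08],[0,0,1]],[[-0.15,0.47,-0.08],[0,0,1]],[[-0.11,0.48,-0.08],[0,0,1]],[[-0.07,0.49,-0.08],[0,0,1]]]}}

```text
t: 3.28
eef_pos: [461.3, 309.2, 274.8]
tcp_rot: [-3.142, -0.0, 0.787]
ft_force: [0.6, 0.5, -1.2]
opening: 0.999
```

Call:
{"method": "drive_tool", "body": {"increments": [[[-0.03,0.49,-0.08],[0,0,1]],[[0.01,0.49,-0.08],[0,0,1]],[[0.04,0.49,-0.08],[0,0,1]],[[0.08,0.49,-0.08],[0,0,1]],[[0.12,0.48,-0.08],[0,0,1]]]}}

```text
t: 3.7
eef_pos: [510.1, 253.7, 286.8]
tcp_rot: [-3.142, -0.0, 0.387]
ft_force: [1.0, -0.3, -0.3]
opening: 1.003
```

Call:
{"method": "drive_tool", "body": {"increments": [[[0.16,0.47,-0.08],[0,0,1]],[[0.2,0.45,-0.08],[0,0,1]],[[0.23,0.44,-0.08],[0,0,1]],[[0.27,0.42,-0.08],[0,0,1]],[[0.3,0.39,-0.08],[0,0,1]]]}}

```text
t: 4.12
eef_pos: [559.2, 197.9, 298.8]
tcp_rot: [-3.141, -0.0, -0.013]
ft_force: [0.9, 0.5, -0.5]
opening: 0.997
```

```bash
python3 - <<'E'
from h import *
p=env.read_camera("wrist");save(p,"w1")
for t in ["rack","upper_seat","dry_plaque","blade_top"]:
    print(t,[(np.round(d["point"],1),round(d["score"],2)) for d in env.tip_of(t,p)[:2]])
s=env.state();print(s["joints"])
plan([540,-190,300],0,14)
E
```

```text
rack []
upper_seat []
dry_plaque [(array([661. , 223.8,  21.4]), 0.85)]
blade_top [(array([554.3,  -6. ,   5.4]), 0.6)]
[2.30520329e-01 3.72768386e-01 1.52508815e+00 2.29203475e-04
 1.24406184e+00 1.80836287e+00]
t 4.37 pos [558.3 198.8 298.5] rpy [-3.141  0.    -0.007] F [-0.4  0.4  0.1]
[[[-0.037,0.926,-0.004],[-0.0,0.0,-0.006]],[[-0.038,0.926,-0.004],[-0.0,0.0,-0.006]],[[-0.038,0.926,-0.004],[-0.0,0.0,-0.006]],[[-0.038,0.926,-0.004],[-0.0,0.0,-0.006]],[[-0.039,0.926,-0.004],[-0.0,0.0,-0.006]]]
[[[-0.039,0.926,-0.004],[-0.0,0.0,-0.006]],[[-0.04,0.926,-0.004],[-0.0,0.0,-0.006]],[[-0.04,0.926,-0.004],[-0.0,0.0,-0.006]],[[-0.041,0.926,-0.004],[-0.0,0.0,-0.006]],[[-0.041,0.926,-0.004],[-0.0,0.0,-0.006]]]
[[[-0.042,0.926,-0.004],[-0.0,0.0,-0.006]],[[-0.042,0.926,-0.004],[-0.0,0.0,-0.006]],[[-0.043,0.926,-0.004],[-0.0,0.0,-0.006]],[[-0.043,0.926,-0.004],[-0.0,0.0,-0.006]]]
```

View pics/w1.png

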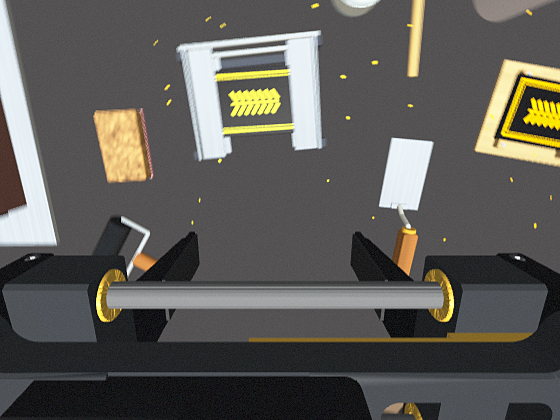

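Call:
{"method": "drive_tool", "body": {"increments": [[[-0.04,0.93,0],[0,0,0]],[[-0.04,0.93,0],[0,0,0]],[[-0.04,0.93,0],[0,0,0]],[[-0.04,0.93,0],[0,0,0]],[[-0.04,0.93,0],[0,0,0]]]}}

```text
t: 4.78
eef_pos: [550.8, 58.7, 298.7]
tcp_rot: [-3.141, -0.0, -0.006]
ft_force: [0.5, -0.1, 0.0]
opening: 1.005
```

Call:
{"method": "drive_tool", "body": {"increments": [[[-0.04,0.93,0],[0,0,0]],[[-0.04,0.93,0],[0,0,0]],[[-0.04,0.93,0],[0,0,0]],[[-0.04,0.93,0],[0,0,0]],[[-0.04,0.7,0],[0,0,0]]]}}

```text
t: 5.2
eef_pos: [543.8, -74.5, 298.6]
tcp_rot: [3.142, -0.0, -0.007]
ft_force: [0.8, -0.0, -0.0]
opening: 0.999
```

Call:
{"method": "drive_tool", "body": {"increments": [[[0,0.5,0],[0,0,0]],[[0,0.2,0],[0,0,0]],[[0,0,0],[0,0,0]]]}}

```text
t: 5.45
eef_pos: [543.9, -94.7, 298.6]
tcp_rot: [-3.141, -0.0, -0.009]
ft_force: [0.3, 0.2, -0.4]
opening: 0.999
```

```bash
python3 - <<'E'
from h import *
import pickle
p=env.read_camera("wrist");save(p,"w2");pickle.dump(dict(p),open("w2.pkl","wb"))
for t in ["plaque","board","gap","spatula","blade_top","spatula_handle"]:
    print(t,[(np.round(d["point"],1),round(d["score"],2)) for d in env.tip_of(t,p)[:2]])
M=np.array(p["world_to_cam"]);print(np.round(-M[:3,:3].T@M[:3,3]))
s=env.state();print(s["eef_pos"],s["tcp_rot"],s["t"])
cv2.imwrite("pics/w2c.png",cv2.resize(p["pixels"][0:260],None,fx=1.42,fy=1.42,interpolation=cv2.INTER_CUBIC))
E
```

```text
plaque [(array([ 640.2, -193.1,   15.9]), 0.59)]
board []
gap [(array([ 453.7, -417.6,   -3.2]), 0.19)]
spatula [(array([ 5.479e+02, -4.400e+00,  4.000e-01]), 0.77), (array([ 455.8, -417.3,   -1.5]), 0.51)]
blade_top [(array([553.6,  -7.3,   1.4]), 0.75)]
spatula_handle [(array([430. ,   2.3,  51.8]), 0.93)]
[619. -95. 468.]
[544.11302215 -93.68816483 298.66314516] [-3.14146160e+00 -1.06053709e-04 -8.01523621e-03] 5.8
```

View pics/w2c.png

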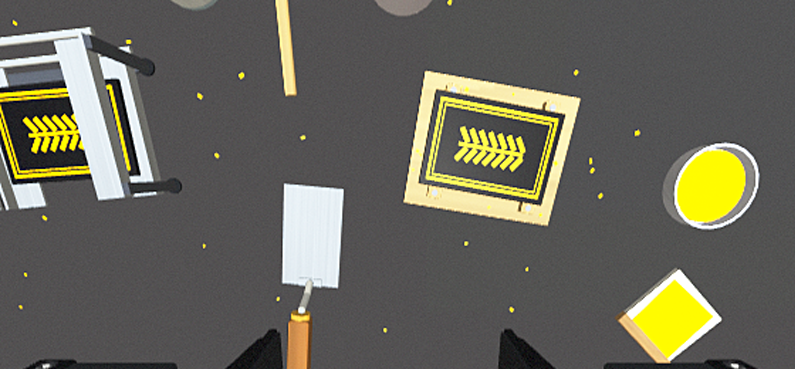

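```bash
python3 - <<'E'
from h import *
import pickle
p=pickle.load(open("w2.pkl","rb"));im=p["pixels"];hsv=cv2.cvtColor(im,cv2.COLOR_BGR2HSV)
f=210/np.tan(np.radians(p["vertical_fov"])/2);print("f",f)
def quad(mask,x0,x1,y0,y1,z,name):
    m=np.zeros_like(mask);m[y0:y1,x0:x1]=mask[y0:y1,x0:x1]
    cs,_=cv2.findContours(m,cv2.RETR_EXTERNAL,cv2.CHAIN_APPROX_NONE)
    c=max(cs,key=cv2.contourArea)[:,0,:].astype(float)
    w=np.array([ray(p,u,v,z)[:2] for u,v in c]).astype(np.float32)
    (cx,cy),(a,b),ang=cv2.minAreaRect(w);print(name,np.round([cx,cy,a,b,ang],1))
    print(np.round(cv2.boxPoints(((cx,cy),(a,b),ang)),1).tolist())
    return w
s=1/1.42
g=((hsv[...,1]<40)&(hsv[...,2]>130)).astype(np.uint8)*255
w=quad(g,190,250,125,203,2.5,"blade")
wood=((hsv[...,1]>30)&(hsv[...,2]>150)).astype(np.uint8)*255
quad(wood,270,420,40,170,6,"board")
b=(hsv[...,2]<45).astype(np.uint8)*255
b=cv2.morphologyEx(b,cv2.MORPH_OPEN,np.ones((2,2)))
m=((hsv[...,2]<45)|((hsv[...,1]>180)&(hsv[...,2]>100))).astype(np.uint8)*255
quad(m,290,410,50,152,24,"plaque")
h=((hsv[...,1]>120)&(hsv[...,2]>60)&(hsv[...,0]<18)).astype(np.uint8)*255
quad(h,195,225,215,262,65,"handle")
cv2.imwrite("pics/m.png",np.hstack([g[:262],wood[:262]]));
cv2.imwrite("pics/m2.png",np.hstack([m[:262],h[:262]]));
E
```

```text
f 296.5015117017558
blade [550.2  -6.5  64.7 113.6  84.4]
[[490.5, -33.20000076293945], [603.5, -44.20000076293945], [609.7999877929688, 20.100000381469727], [496.79998779296875, 31.200000762939453]]
board [ 639.4 -197.7  159.9  130.6   80.3]
[[561.5999755859375, -265.5], [690.4000244140625, -287.3999938964844], [717.2000122070312, -129.8000030517578], [588.4000244140625, -107.9000015258789]]
plaque [ 638.  -212.4   82.8   78.6   79.4]
[[591.7999877929688, -245.89999389648438], [669.0, -260.29998779296875], [684.2000122070312, -178.89999389648438], [607.0, -164.5]]
handle [449.7   1.   24.3  62.1  84.3]
[[417.6000061035156, -8.0], [479.3999938964844, -14.100000381469727], [481.79998779296875, 10.100000381469727], [420.0, 16.200000762939453]]
```

```bash
python3 - <<'E'
from h import *
import pickle
p=pickle.load(open("w2.pkl","rb"));im=p["pixels"];hsv=cv2.cvtColor(im,cv2.COLOR_BGR2HSV)
m=((hsv[...,1]>200)&(hsv[...,2]>150));m[:58]=0;m[150:]=0;m[:,:295]=0;m[:,402:]=0
v,u=np.nonzero(m)
w=np.array([ray(p,a,b,24)[:2] for a,b in zip(u,v)]).astype(np.float32)
r=cv2.minAreaRect(w);print(r,cv2.boxPoints(r).round(1).tolist())
d=im[40:170,270:420];cv2.imwrite("pics/pl.png",cv2.resize(d,None,fx=5,fy=4.6,interpolation=cv2.INTER_CUBIC))
m2=hsv[...,2]<70
m2=m2&(hsv[...,1]<256)
q=np.zeros(m.shape,np.uint8);q[(m2|m)]=255;q[:40]=0;q[170:]=0
q[:,:270]=0;q[:,420:]=0
cv2.imwrite("pics/pl2.png",cv2.resize(q[40:170,270:420],None,fx=5,fy=4.6))
E
```

```text
((658.718017578125, -228.18345642089844), (128.22608947753906, 61.89338684082031), 32.031166076660156) [[588.0, -236.0], [620.7999877929688, -288.3999938964844], [729.5, -220.39999389648438], [696.7000122070312, -167.89999389648438]]
```

View pics/pl.png

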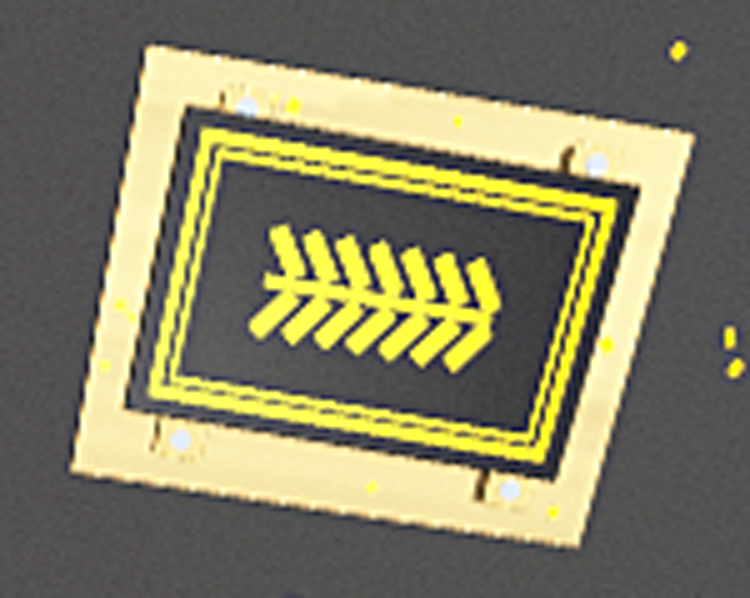

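```bash
python3 - <<'E'
from h import *
import pickle
p=pickle.load(open("w2.pkl","rb"))
c=np.array([ray(p,270+(x+.5)/5-.5,40+(y+.5)/4.6-.5,24)[:2] for x,y in [(185,105),(640,187),(556,480),(122,408)]])
print(c.round(1),c.mean(0)); 
d=(c[0]+c[1]-c[2]-c[3])/2;print(np.hypot(*d),np.arctan2(d[1],d[0]))
e=(c[0]+c[3]-c[1]-c[2])/2;print(np.hypot(*e),np.arctan2(-e[0],e[1]))
p1=[433,3,0]
g=52-19+0
plan([433,3,130],-.098,11)
E
```

```text
[[ 696.7 -139.2]
 [ 672.8 -266.2]
 [ 585.9 -250.4]
 [ 609.5 -122.6]] [ 641.23470414 -194.59582191]
88.54731132918032 -0.1834996759075112
129.591215826325 -0.18406509778495403
t 5.8 pos [544.1 -93.7 298.7] rpy [-3.141 -0.    -0.008] F [0.2 1.3 0. ]
[[[-0.339,-0.29,0.511],[-0.0,-0.0,0.102]],[[-0.341,-0.287,0.511],[-0.0,-0.0,0.102]],[[-0.344,-0.285,0.511],[-0.0,-0.0,0.102]],[[-0.346,-0.282,0.511],[-0.0,-0.0,0.102]],[[-0.348,-0.279,0.511],[-0.0,-0.0,0.102]]]
[[[-0.351,-0.276,0.511],[-0.0,-0.0,0.102]],[[-0.353,-0.273,0.511],[-0.0,-0.0,0.102]],[[-0.355,-0.27,0.511],[-0.0,-0.0,0.102]],[[-0.357,-0.267,0.511],[-0.0,-0.0,0.102]],[[-0.359,-0.265,0.511],[-0.0,-0.0,0.102]]]
[[[-0.362,-0.262,0.511],[-0.0,-0.0,0.102]]]
```

```bash
python3 - <<'E'
from h import *
plan([452,1.5,120],-.098,10)
E
```

```text
t 5.8 pos [544.1 -93.7 298.7] rpy [-3.141 -0.    -0.008] F [0.2 1.3 0. ]
[[[-0.31,-0.315,0.596],[-0.0,-0.0,0.112]],[[-0.312,-0.312,0.596],[-0.0,-0.0,0.112]],[[-0.315,-0.309,0.596],[-0.0,-0.0,0.112]],[[-0.318,-0.306,0.596],[-0.0,-0.0,0.112]],[[-0.321,-0.303,0.596],[-0.0,-0.0,0.112]]]
[[[-0.323,-0.301,0.596],[-0.0,-0.0,0.112]],[[-0.326,-0.298,0.596],[-0.0,-0.0,0.112]],[[-0.329,-0.295,0.596],[-0.0,-0.0,0.112]],[[-0.331,-0.292,0.596],[-0.0,-0.0,0.112]],[[-0.334,-0.289,0.596],[-0.0,-0.0,0.112]]]
```

Call:
{"method": "drive_tool", "body": {"increments": [[[-0.31,-0.31,0.6],[0,0,0.11]],[[-0.31,-0.31,0.6],[0,0,0.11]],[[-0.315,-0.31,0.6],[0,0,0.11]],[[-0.32,-0.305,0.6],[0,0,0.11]],[[-0.32,-0.3,0.6],[0,0,0.11]]]}}

```text
t: 6.22
eef_pos: [497.5, -46.4, 208.0]
tcp_rot: [-3.142, -0.0, -0.053]
ft_force: [0.1, -0.1, -0.3]
opening: 1.0
```

Call:
{"method": "drive_tool", "body": {"increments": [[[-0.32,-0.3,0.6],[0,0,0.11]],[[-0.325,-0.3,0.6],[0,0,0.11]],[[-0.33,-0.295,0.6],[0,0,0.11]],[[-0.33,-0.29,0.6],[0,0,0.11]],[[-0.33,-0.29,0.6],[0,0,0.11]]]}}

```text
t: 6.63
eef_pos: [451.8, 1.2, 118.1]
tcp_rot: [-3.141, -0.001, -0.097]
ft_force: [1.0, 0.1, -0.3]
opening: 0.999
```

```bash
python3 - <<'E'
from h import *
p=env.read_camera("wrist");save(p,"w3")
for t in ["spatula","blade_top","spatula_handle"]:
    print(t,[(np.round(d["point"],1),round(d["score"],2)) for d in env.tip_of(t,p)[:2]])
plan([452,1.5,33],-.098,5)
E
```

```text
spatula [(array([551.2,  -5.6,   0.9]), 0.73)]
blade_top [(array([553.3,  -5.7,   1.1]), 0.97)]
spatula_handle [(array([434.7,   7. ,  50.1]), 0.9)]
t 6.83 pos [452.9   0.5 119.1] rpy [-3.142 -0.    -0.096] F [-0.7 -0.1  0.9]
[[[-0.007,-0.006,0.574],[-0.0,-0.001,0.005]],[[-0.007,-0.006,0.574],[-0.0,-0.001,0.005]],[[-0.007,-0.006,0.574],[-0.0,-0.001,0.005]],[[-0.007,-0.006,0.574],[-0.0,-0.001,0.005]],[[-0.007,-0.006,0.574],[-0.0,-0.001,0.005]]]
```

View pics/w3.png

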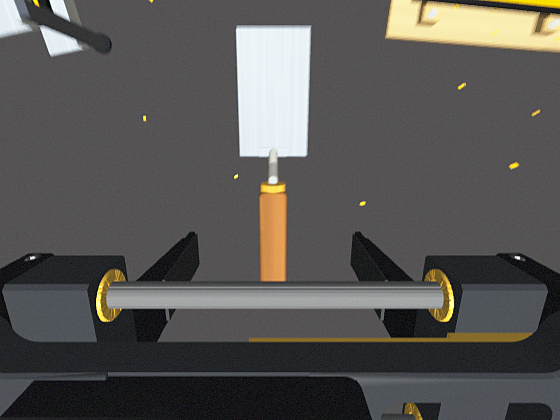

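Call:
{"method": "drive_tool", "body": {"increments": [[[0,-0.01,0.6],[0,0,0]],[[0,-0.01,0.6],[0,0,0]],[[0,-0.01,0.6],[0,0,0]],[[0,0,0.6],[0,0,0]],[[0,0,0.47],[0,0,0]]]}}

```text
t: 7.25
eef_pos: [453.8, 0.7, 32.5]
tcp_rot: [3.142, -0.002, -0.097]
ft_force: [-0.3, -0.1, -0.3]
opening: 1.0
```

Call:
{"method": "drive_tool", "body": {"increments": [[[0,0,0],[0,0,0]],[[0,0,0],[0,0,0]],[[0,0,0],[0,0,0]],[[0,0,0],[0,0,0]],[[0,0,0],[0,0,0]]], "jaw": -1}}

```text
t: 7.67
eef_pos: [453.0, 1.2, 33.5]
tcp_rot: [3.142, -0.002, -0.097]
ft_force: [-0.6, 0.1, -0.6]
opening: 0.707
```

Call:
{"method": "drive_tool", "body": {"increments": [[[0,0,0],[0,0,0]],[[0,0,0],[0,0,0]],[[0,0,0],[0,0,0]],[[0,0,0],[0,0,0]],[[0,0,0],[0,0,0]]]}}

```text
t: 8.08
eef_pos: [452.4, 1.4, 32.6]
tcp_rot: [-3.142, -0.0, -0.097]
ft_force: [0.4, 0.3, 0.4]
opening: 0.359
```

Call:
{"method": "drive_tool", "body": {"increments": [[[0,0,0],[0,0,0]],[[0,0,0],[0,0,0]],[[0,0,0],[0,0,0]],[[0,0,0],[0,0,0]]]}}

```text
t: 8.42
eef_pos: [452.3, 1.4, 32.5]
tcp_rot: [-3.141, 0.0, -0.097]
ft_force: [-0.8, -0.5, -0.4]
opening: 0.225
```

Call:
{"method": "drive_tool", "body": {"increments": [[[0,0,0],[0,0,0]],[[0,0,-0.3],[0,0,0]],[[0,0,-0.6],[0,0,0]],[[0,0,-0.8],[0,0,0]],[[0,0,-0.8],[0,0,0]]]}}

```text
t: 8.83
eef_pos: [451.8, 1.4, 108.6]
tcp_rot: [-3.141, 0.002, -0.097]
ft_force: [0.2, -0.1, -1.4]
opening: 0.233
```

```bash
python3 - <<'E'
from h import *
p=env.read_camera("wrist");save(p,"w4")
for t in ["spatula","blade_top","spatula_handle"]:
    print(t,[(np.round(d["point"],1),round(d["score"],2)) for d in env.tip_of(t,p)[:2]])
s=env.state();print(s["eef_pos"],s["tcp_rot"],s["ft_force"],s["moment"],s["opening"])
E
```

```text
spatula [(array([549.9,  -9.2,  76.1]), 0.83)]
blade_top [(array([550.2,  -6. ,  79.9]), 0.72)]
spatula_handle [(array([432.2,   2.6, 129.4]), 0.58)]
[452.28115092   1.35083134 107.87898976] [-3.14157384e+00 -1.15993851e-03 -9.71469213e-02] [-0.51519459 -0.68525321 -1.8978714 ] [-0.02593949  0.32557009  0.03616518] 0.23252158198592332
```

View pics/w4.png

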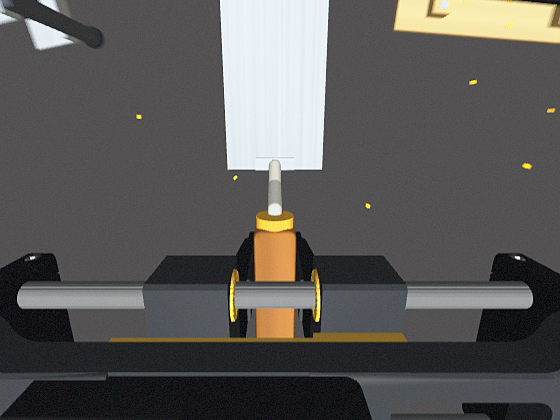

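```bash
python3 - <<'E'
from h import *
p=env.read_camera("wrist")
s=env.state();e=np.array(s["eef_pos"]);y=-.097;c,sn=np.cos(y),np.sin(y)
for dz in (-2,0,2):
  for dx in (98,102):
    o=e+np.array([c*dx,sn*dx,-33+dz])
    print(dz,dx,[np.round(proj(p,o+np.array([c*-55-sn*yy,sn*-55+c*yy,2.5])),1) for yy in (32,-32)])
p=env.read_camera("scene");save(p,"s1")
for t in ["spatula","blade_top","spatula_handle"]:
    print(t,[(np.round(d["point"],1),round(d["score"],2)) for d in env.tip_of(t,p)[:2]])
cv2.imwrite("pics/s1c.png",cv2.resize(p["pixels"][150:300,200:400],None,fx=4,fy=4,interpolation=cv2.INTER_CUBIC))
E
```

```text
-2 98 [array([229.1, 170.8]), array([322.1, 170.7])]
-2 102 [array([228.9, 165. ]), array([322.4, 164.9])]
0 98 [array([228.7, 171.2]), array([322.6, 171.2])]
0 102 [array([228.4, 165.4]), array([322.8, 165.3])]
2 98 [array([228.2, 171.7]), array([323. , 171.6])]
2 102 [array([228. , 165.8]), array([323.3, 165.7])]
spatula [(array([550.6,  -6.2,  71.6]), 0.68), (array([432.6,   3.3, 127.3]), 0.58)]
blade_top [(array([554.2,  -3.2,  76.7]), 0.84)]
spatula_handle [(array([432.9,  -1.4, 126.8]), 0.61), (array([553.2,  -4.3,  71.5]), 0.29)]
```

View pics/s1c.png

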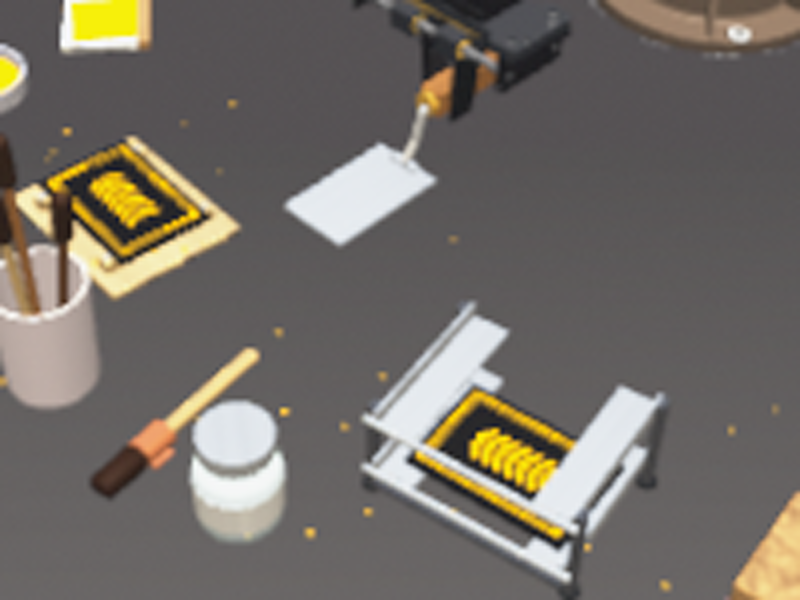

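```bash
python3 - <<'E'
from h import *
plan([406.9,-155.7,100],-.172,8)
E
```

```text
t 9.28 pos [451.9   1.4 106.6] rpy [-3.141e+00  2.000e-03 -9.700e-02] F [ 0.2  0.3 -2.1]
[[[-0.123,0.67,0.028],[-0.0,0.003,0.117]],[[-0.117,0.671,0.028],[-0.0,0.003,0.117]],[[-0.111,0.672,0.028],[-0.0,0.003,0.117]],[[-0.104,0.673,0.028],[-0.0,0.003,0.117]],[[-0.098,0.674,0.028],[-0.0,0.003,0.117]]]
[[[-0.092,0.675,0.028],[-0.0,0.003,0.117]],[[-0.085,0.676,0.028],[-0.0,0.003,0.117]],[[-0.079,0.676,0.028],[-0.0,0.003,0.117]]]
```

Call:
{"method": "drive_tool", "body": {"increments": [[[-0.12,0.4,0.02],[0,0,0.11]],[[-0.12,0.67,0.02],[0,0,0.12]],[[-0.11,0.67,0.02],[0,0,0.12]],[[-0.1,0.67,0.03],[0,0,0.12]],[[-0.1,0.67,0.03],[0,0,0.12]]]}}

```text
t: 9.7
eef_pos: [424.6, -89.2, 103.3]
tcp_rot: [-3.141, 0.001, -0.145]
ft_force: [0.2, 0.6, -1.5]
opening: 0.23
```

Call:
{"method": "drive_tool", "body": {"increments": [[[-0.09,0.67,0.03],[0,0,0.12]],[[-0.09,0.67,0.03],[0,0,0.12]],[[-0.08,0.65,0.03],[0,0,0.11]],[[0,0.28,0],[0,0,0]],[[0,0,0],[0,0,0]]]}}

```text
t: 10.12
eef_pos: [406.6, -155.8, 100.7]
tcp_rot: [-3.141, 0.001, -0.174]
ft_force: [0.3, 0.2, -2.1]
opening: 0.226
```

```bash
python3 - <<'E'
from h import *
import pickle
p=env.read_camera("wrist");save(p,"w5");pickle.dump(dict(p),open("w5.pkl","wb"))
for t in ["plaque","board","gap","blade_top"]:
    print(t,[(np.round(d["point"],1),round(d["score"],2)) for d in env.tip_of(t,p)[:2]])
plan([406.9,-155.7,43.1],-.172,5)
E
```

```text
plaque []
board [(array([ 502.6, -171. ,   69.7]), 0.7)]
gap []
blade_top [(array([ 506.3, -172.3,   71.3]), 0.58)]
t 10.37 pos [ 407.  -153.8  101.2] rpy [-3.141  0.    -0.171] F [ 0.2 -0.3 -1.9]
[[[0.002,0.013,0.387],[-0.001,0.001,0.002]],[[0.002,0.013,0.387],[-0.001,0.001,0.002]],[[0.002,0.013,0.387],[-0.001,0.001,0.002]],[[0.002,0.013,0.387],[-0.001,0.001,0.002]],[[0.002,0.013,0.387],[-0.001,0.001,0.002]]]
```

View pics/w5.png

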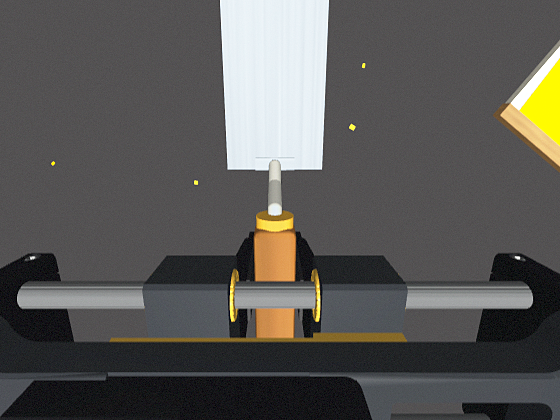

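Call:
{"method": "drive_tool", "body": {"increments": [[[0,0.02,0.39],[0,0,0]],[[0,0.02,0.39],[0,0,0]],[[0,0,0.39],[0,0,0]],[[0,0,0.39],[0,0,0]],[[0,0,0.36],[0,0,0]]]}}

```text
t: 10.78
eef_pos: [406.9, -155.0, 43.1]
tcp_rot: [-3.142, -0.0, -0.171]
ft_force: [-0.9, 0.2, -1.6]
opening: 0.229
```

```bash
python3 - <<'E'
from h import *
import pickle
p=env.read_camera("scene");save(p,"s2")
cv2.imwrite("pics/s2c.png",cv2.resize(p["pixels"][130:280,170:370],None,fx=4,fy=4,interpolation=cv2.INTER_CUBIC))
plan([534.9,-178,43.1],-.172,13)
p=env.read_camera("wrist");save(p,"w6")
E
```

```text
t 10.83 pos [ 406.3 -154.8   41.7] rpy [-3.141e+00  2.000e-03 -1.710e-01] F [-0.9  0.6 -4.7]
[[[0.335,0.002,-0.004],[-0.001,0.002,0.001]],[[0.335,0.002,-0.004],[-0.001,0.002,0.001]],[[0.335,0.002,-0.004],[-0.001,0.002,0.001]],[[0.335,0.002,-0.004],[-0.001,0.002,0.001]],[[0.335,0.002,-0.004],[-0.001,0.002,0.001]]]
[[[0.335,0.002,-0.004],[-0.001,0.002,0.001]],[[0.335,0.002,-0.004],[-0.001,0.002,0.001]],[[0.335,0.002,-0.004],[-0.001,0.002,0.001]],[[0.335,0.002,-0.004],[-0.001,0.002,0.001]],[[0.335,0.002,-0.004],[-0.001,0.002,0.001]]]
[[[0.335,0.002,-0.004],[-0.001,0.002,0.001]],[[0.335,0.002,-0.004],[-0.001,0.002,0.001]],[[0.335,0.002,-0.004],[-0.001,0.002,0.001]]]
```

View pics/s2c.png

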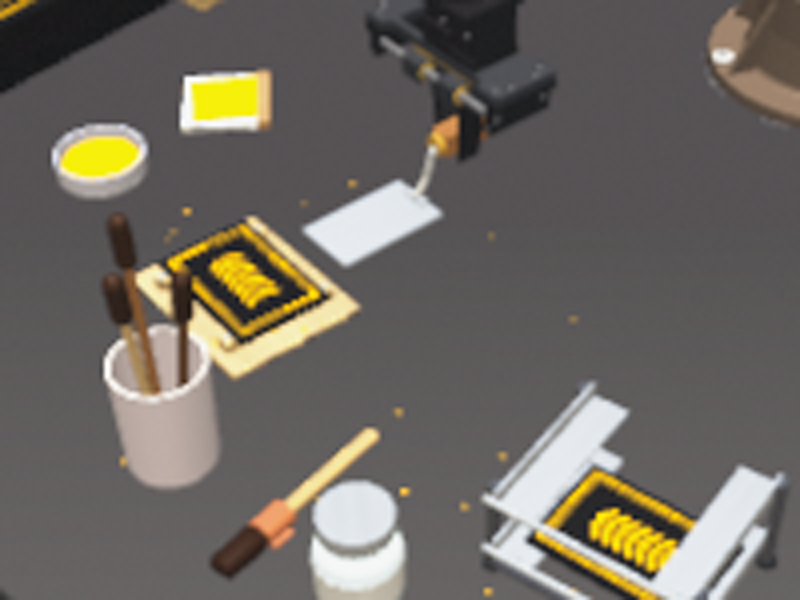

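View pics/w6.png

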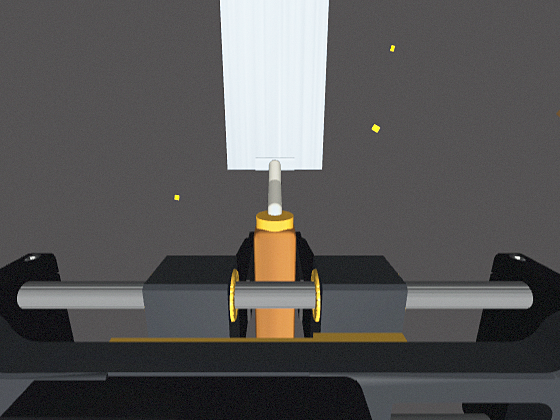

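Call:
{"method": "drive_tool", "body": {"increments": [[[0.34,0,0],[0,0,0]],[[0.34,0,0],[0,0,0]],[[0.34,0,0],[0,0,0]],[[0.34,0,0],[0,0,0]],[[0.34,0,0],[0,0,0]]]}}

```text
t: 11.3
eef_pos: [458.5, -164.8, 44.1]
tcp_rot: [3.141, -0.001, -0.172]
ft_force: [-0.9, 0.3, -1.6]
opening: 0.233
```

```bash
python3 - <<'E'
from h import *
p=env.read_camera("wrist");save(p,"w7")
s=env.state();print(s["eef_pos"],s["tcp_rot"],s["ft_force"])
p=env.read_camera("scene");
cv2.imwrite("pics/s3c.png",cv2.resize(p["pixels"][160:240,200:300],None,fx=8,fy=7.5,interpolation=cv2.INTER_CUBIC))
E
```

```text
[ 460.16095808 -165.42203327   44.07251971] [ 3.14082702e+00 -2.89270044e-03 -1.72218918e-01] [ 0.98613373 -1.13354168 -1.33388256]
```

View pics/w7.png

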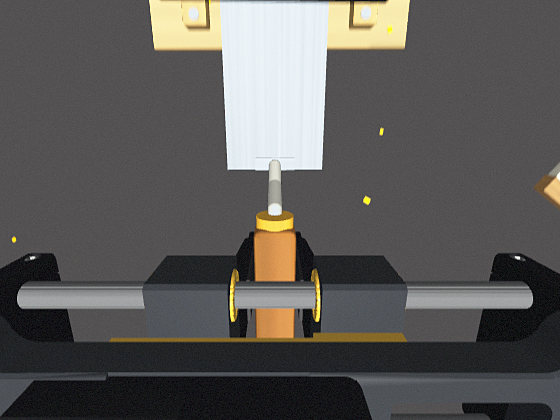

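View pics/s3c.png

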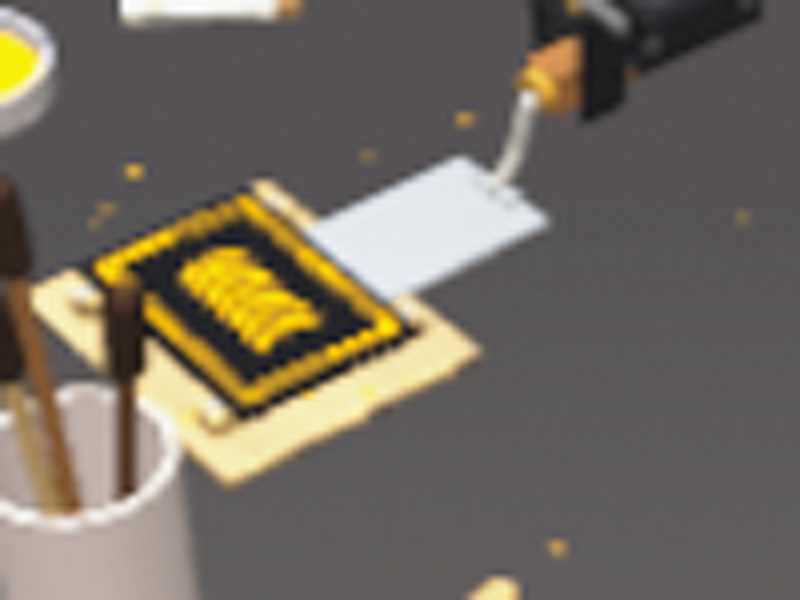

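```bash
python3 - <<'E'
from h import *
plan([534.7,-178.5,42.8],-.172,8)
E
```

```text
t 11.4 pos [ 458.8 -165.    43.8] rpy [ 3.141e+00 -2.000e-03 -1.720e-01] F [-0.2  0.5 -1.9]
[[[0.321,0.001,0.005],[0.001,-0.003,0.0]],[[0.321,0.001,0.005],[0.001,-0.003,0.0]],[[0.321,0.001,0.005],[0.001,-0.003,0.0]],[[0.321,0.001,0.005],[0.001,-0.003,0.0]],[[0.321,0.001,0.005],[0.001,-0.003,0.0]]]
[[[0.321,0.001,0.005],[0.001,-0.003,0.0]],[[0.321,0.001,0.004],[0.001,-0.003,0.0]],[[0.321,0.001,0.004],[0.001,-0.003,0.0]]]
```

Call:
{"method": "drive_tool", "body": {"increments": [[[0.32,0,0],[0,0,0]],[[0.32,0,0.02],[0,0,0]],[[0.32,0,0.01],[0,0,0]],[[0.32,0,0],[0,0,0]],[[0.32,0,0],[0,0,0]]]}}

```text
t: 11.82
eef_pos: [505.2, -173.0, 42.7]
tcp_rot: [-3.142, -0.0, -0.172]
ft_force: [0.1, -0.6, -1.4]
opening: 0.231
```

Call:
{"method": "drive_tool", "body": {"increments": [[[0.32,0,0],[0,0,0]],[[0.32,0,0],[0,0,0]],[[0.32,0,0],[0,0,0]],[[0,0,0],[0,0,0]]]}}

```text
t: 12.15
eef_pos: [534.4, -178.2, 42.7]
tcp_rot: [3.141, -0.002, -0.172]
ft_force: [-0.1, 0.4, -1.1]
opening: 0.234
```

```bash
python3 - <<'E'
from h import *
p=env.read_camera("wrist");save(p,"w8")
s=env.state();print(s["t"],s["eef_pos"],s["tcp_rot"],s["ft_force"],s["moment"])
for t in ["plaque","blade_top"]:
    print(t,[(np.round(d["point"],1),round(d["score"],2)) for d in env.tip_of(t,p)[:2]])
for o in (-8,-4,0,4):
    c=np.array([641.2,-194.6,24]);a=np.array([.985,-.171,0]);print(o,proj(p,c+a*(-45+o)))
E
```

```text
12.2 [ 533.26710531 -177.81583991   42.5744308 ] [ 3.14158724e+00 -3.85272148e-04 -1.72114677e-01] [-1.19578675  0.07333947 -2.25842117] [-0.0144091   0.375875    0.02358406]
plaque [(array([ 638.5, -192.6,   16.5]), 0.96)]
blade_top []
-8 [272.24872064 154.77478508]
-4 [272.22983527 148.3332328 ]
0 [272.21072974 141.81658385]
4 [272.19140017 135.22351729]
```

View pics/w8.png

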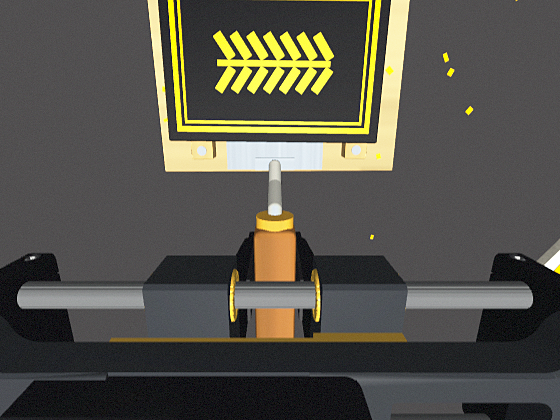

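Call:
{"method": "drive_tool", "body": {"increments": [[[0,0,-0.08],[0,0,0]],[[0,0,-0.08],[0,0,0]],[[0,0,-0.08],[0,0,0]],[[0,0,-0.08],[0,0,0]],[[0,0,-0.08],[0,0,0]]]}}

```text
t: 12.72
eef_pos: [532.3, -177.6, 55.0]
tcp_rot: [-3.141, 0.0, -0.172]
ft_force: [-0.2, -0.2, -3.6]
opening: 0.228
```

Call:
{"method": "drive_tool", "body": {"increments": [[[0,0,-0.1],[0,0,0]],[[0,0,-0.15],[0,0,0]],[[0,0,-0.15],[0,0,0]],[[0,0,-0.1],[0,0,0]],[[0,0,0],[0,0,0]]]}}

```text
t: 13.13
eef_pos: [532.8, -177.8, 70.5]
tcp_rot: [3.141, -0.001, -0.172]
ft_force: [0.6, 0.2, -3.1]
opening: 0.229
```

```bash
python3 - <<'E'
from h import *
p=env.read_camera("wrist");save(p,"w9")
s=env.state();print(s["t"],s["eef_pos"],s["tcp_rot"],s["ft_force"],s["moment"])
p=env.read_camera("scene");
cv2.imwrite("pics/s4c.png",cv2.resize(p["pixels"][160:240,200:300],None,fx=8,fy=7.5,interpolation=cv2.INTER_CUBIC))
E
```

```text
13.1833 [ 532.67300474 -177.76664746   70.13423193] [ 3.14149336e+00 -7.06316468e-04 -1.72405270e-01] [-0.30113354  0.46475925 -4.04014908] [ 0.0860355   0.51829159 -0.01530683]
```

View pics/w9.png

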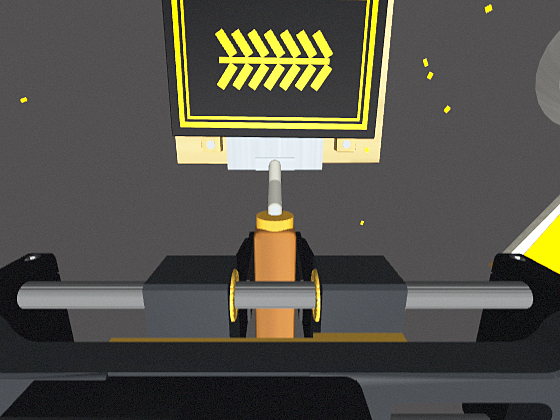

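View pics/s4c.png

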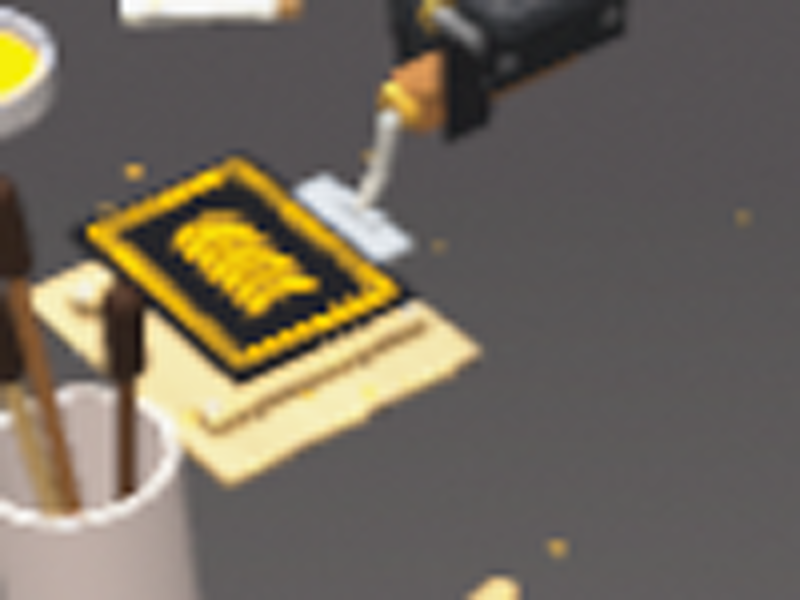

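```bash
python3 - <<'E'
from h import *
im=cv2.imread("pics/w1.png")
cv2.imwrite("pics/w1c.png",cv2.resize(im[20:170,165:335],None,fx=4.5,fy=4,interpolation=cv2.INTER_CUBIC))
im=cv2.imread("pics/w9.png")
cv2.imwrite("pics/w9c.png",cv2.resize(im[0:150,150:410],None,fx=3,fy=4,interpolation=cv2.INTER_CUBIC))
p=env.read_camera("scene")
for t in ["brush_pot","size_jar","brush","upper_seat","rack","dry_plaque"]:
    print(t,[(np.round(d["point"],1),round(d["score"],2)) for d in env.tip_of(t,p)[:2]])
E
```

```text
brush_pot [(array([ 802.2, -110.5,    2.4]), 0.85)]
size_jar [(array([8.048e+02, 8.850e+01, 7.000e-01]), 0.91)]
brush []
upper_seat [(array([660.3, 223.8,  74.7]), 0.91)]
rack [(array([662.3, 223.3,  -1.4]), 0.66), (array([659.6, 224.6,  76.3]), 0.25)]
dry_plaque [(array([661.7, 226.5,  25.2]), 0.57), (array([ 643.8, -195.4,   40.1]), 0.32)]
```

View pics/w1c.png

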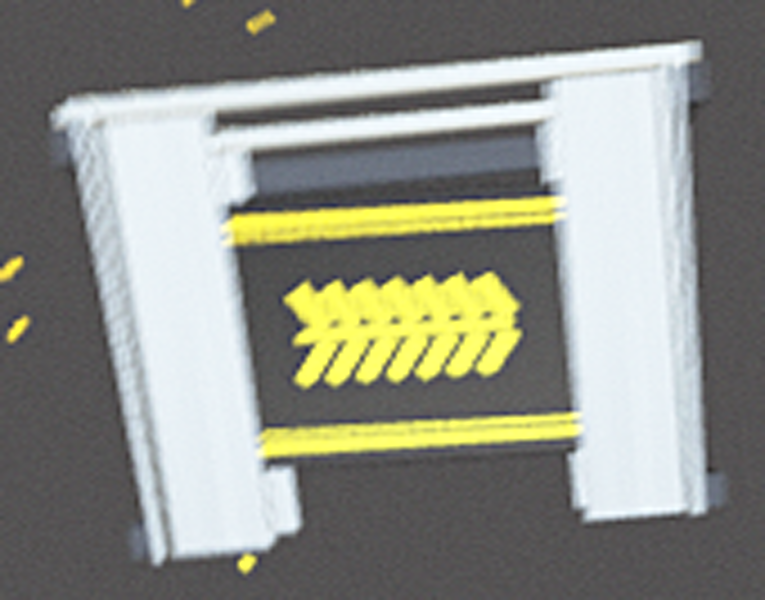

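View pics/w9c.png

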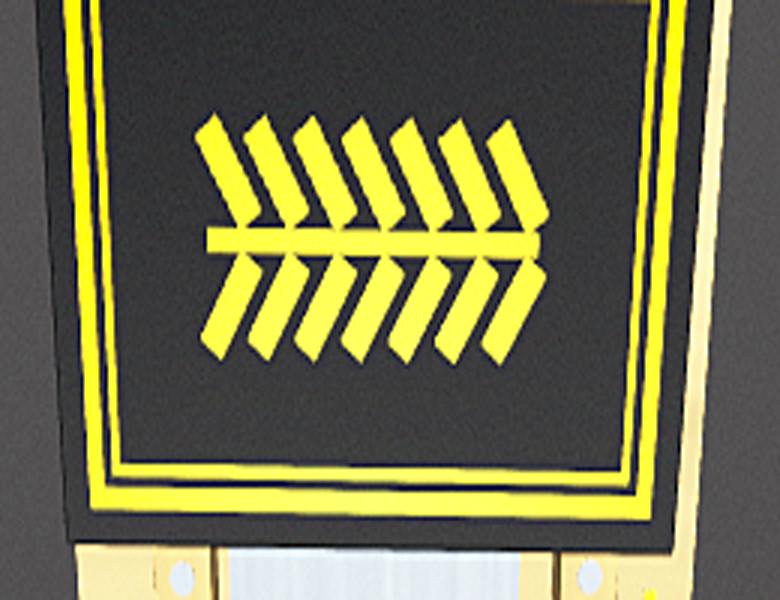

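```bash
python3 - <<'E'
from h import *
import pickle
p2=pickle.load(open("w2.pkl","rb"))
def T(pos,rpy):
    m=np.eye(4);m[:3,:3]=R.from_euler("xyz",rpy).as_matrix();m[:3,3]=pos;return m
Tt=T([544.0,-94.,298.65],[np.pi,0,-.0085])
C=np.array(p2["world_to_cam"])@Tt   # tool->cam
pc=env.read_camera("wrist");s=env.state()
C2=np.array(pc["world_to_cam"])@T(s["eef_pos"],s["tcp_rot"]);print(np.round(C,3));print(np.round(C2,3))
def cam(pos,rpy):
    q=dict(p2);q["world_to_cam"]=C2@np.linalg.inv(T(pos,rpy));return q
q=cam([558.6,198.6,298.6],[np.pi,0,-.009])
g=lambda x,y,z:ray(q,165+(x+.5)/4.5-.5,20+(y+.5)/4-.5,z)[:2]
rl,rr=g(271,549,75),g(585,520,75);fl,fr=g(212,112,75),g(552,84,75)
print(rl,rr,fl,fr)
d=rl-rr;print("rear w",np.hypot(*d),"yaw",np.arctan2(-d[0],d[1]))
for a,b in((rl,fl),(rr,fr)):
    e=b-a;print("edge",np.hypot(*e),np.arctan2(e[1],e[0]))
# bar
b1,b2=g(62,100,82),g(700,45,82);d=b1-b2;print("bar",b1,b2,np.hypot(*d),np.arctan2(-d[0],d[1]))
# plaque in hand, w9
q=cam([532.7,-177.8,70.2],[np.pi,0,-.1723])
g9=lambda x,y,z:ray(q,150+(x+.5)/3-.5,(y+.5)/4-.5,z)[:2]
z=70.2-32.6+8.5
L,Rr=g9(68,541,z),g9(672,553,z);d=L-Rr;yaw=np.arctan2(-d[0],d[1]);print("plaque rear",L,Rr,np.hypot(*d),yaw)
c=(L+Rr)/2+45*np.array([np.cos(yaw),np.sin(yaw)]);y=-.1723
rel=c-np.array([532.7,-177.8]);a=np.array([np.cos(y),np.sin(y)]);n=np.array([-a[1],a[0]])
print("plaque c",c,"in tool fwd/left",rel@a,rel@n,"dyaw",yaw-y)
E
```

```text
[[-1.00000e-03  1.00000e+00  1.00000e-03  9.70000e-02]
 [-9.63000e-01 -1.00000e-03 -2.71000e-01  2.65150e+01]
 [-2.71000e-01 -1.00000e-03  9.63000e-01  1.83386e+02]
 [ 0.00000e+00  0.00000e+00  0.00000e+00  1.00000e+00]]
[[-1.00000e-03  1.00000e+00  0.00000e+00  6.94000e-01]
 [-9.63000e-01 -0.00000e+00 -2.71000e-01  2.64340e+01]
 [-2.71000e-01 -1.00000e-03  9.63000e-01  1.83473e+02]
 [ 0.00000e+00  0.00000e+00  0.00000e+00  1.00000e+00]]
[589.5420589  264.55296223] [598.08795964 172.72903647] [719.719795  273.1146679] [726.38050576 182.58112465]
rear w 92.22074474474368 yaw 0.09280102175067405
edge 130.45898121957995 0.06567476903458894
edge 128.6702802903626 0.07664349786368359
bar [721.75085304 310.71765913] [734.53328639 144.70440029] 166.50463270242446 0.07684484291965858
plaque rear [ 609.94512647 -124.59187388] [ 586.05174813 -250.56754398] 128.22153869826624 -0.18744015328590313
plaque c [ 642.21023831 -195.96521137] in tool fwd/left 111.0031273864059 0.8791530472277032 dyaw -0.015140153285903124
```

Call:
{"method": "drive_tool", "body": {"increments": [[[0,0,-0.15],[0,0,0]],[[-0.05,0,-0.3],[0,0,0]],[[-0.1,0,-0.4],[0,0,0]],[[-0.15,0,-0.5],[0,0,0]],[[-0.15,0,-0.5],[0,0,0]]]}}

```text
t: 14.05
eef_pos: [518.9, -175.3, 126.8]
tcp_rot: [3.142, -0.0, -0.172]
ft_force: [1.1, -0.4, -4.2]
opening: 0.227
```

Call:
{"method": "drive_tool", "body": {"increments": [[[-0.15,0,-0.5],[0,0,0]],[[-0.15,0,-0.45],[0,0,0]],[[-0.1,0,-0.3],[0,0,0]],[[-0.05,0,-0.2],[0,0,0]],[[0,0,-0.05],[0,0,0]]]}}

```text
t: 14.47
eef_pos: [505.9, -173.2, 171.7]
tcp_rot: [3.141, -0.002, -0.173]
ft_force: [0.6, -0.1, -4.2]
opening: 0.231
```

```bash
python3 - <<'E'
from h import *
p=env.read_camera("wrist");save(p,"w10")
s=env.state();print(s["t"],s["eef_pos"],s["tcp_rot"],s["ft_force"],s["moment"])
# ramped carry plan
A=R.from_euler("xyz",s["tcp_rot"]);p0=np.array(s["eef_pos"]);tgt=np.array([525,206,172.])
n=32;w=np.minimum(np.minimum(np.arange(1,n+1),np.arange(n,0,-1)),5).astype(float);w/=w.sum()
C=A;tot=-.262
out=[]
for k in range(n):
    out.append([np.round(C.inv().apply((tgt-p0)*w[k])/30,2).tolist(),[0,0,round(tot*w[k]/.08,2)]]);C=C*R.from_rotvec([0,0,tot*w[k]])
for i in range(0,n,5):print(out[i:i+5])
E
```

```text
14.5167 [ 506.03309236 -173.1498797   171.09880505] [ 3.14132438e+00 -1.27404954e-03 -1.72435155e-01] [-0.09205853  0.18711856 -3.30830814] [0.02233542 0.56109843 0.0043255 ]
[[[-0.01, -0.09, -0.0], [0, 0, np.float64(-0.02)]], [[-0.02, -0.18, -0.0], [0, 0, np.float64(-0.05)]], [[-0.03, -0.27, -0.0], [0, 0, np.float64(-0.07)]], [[-0.04, -0.36, -0.0], [0, 0, np.float64(-0.09)]], [[-0.05, -0.45, -0.0], [0, 0, np.float64(-0.12)]]]
[[[-0.04, -0.45, -0.0], [0, 0, np.float64(-0.12)]], [[-0.04, -0.45, -0.0], [0, 0, np.float64(-0.12)]], [[-0.03, -0.45, -0.0], [0, 0, np.float64(-0.12)]], [[-0.03, -0.45, -0.0], [0, 0, np.float64(-0.12)]], [[-0.03, -0.45, -0.0], [0, 0, np.float64(-0.12)]]]
[[[-0.02, -0.45, -0.0], [0, 0, np.float64(-0.12)]], [[-0.02, -0.45, -0.0], [0, 0, np.float64(-0.12)]], [[-0.01, -0.45, -0.0], [0, 0, np.float64(-0.12)]], [[-0.01, -0.45, -0.0], [0, 0, np.float64(-0.12)]], [[-0.0, -0.45, -0.0], [0, 0, np.float64(-0.12)]]]
[[[-0.0, -0.45, -0.0], [0, 0, np.float64(-0.12)]], [[0.0, -0.45, -0.0], [0, 0, np.float64(-0.12)]], [[0.01, -0.45, -0.0], [0, 0, np.float64(-0.12)]], [[0.01, -0.45, -0.0], [0, 0, np.float64(-0.12)]], [[0.02, -0.45, -0.0], [0, 0, np.float64(-0.12)]]]
[[[0.02, -0.45, -0.0], [0, 0, np.float64(-0.12)]], [[0.02, -0.45, -0.0], [0, 0, np.float64(-0.12)]], [[0.03, -0.45, -0.0], [0, 0, np.float64(-0.12)]], [[0.03, -0.45, -0.0], [0, 0, np.float64(-0.12)]], [[0.04, -0.45, -0.0], [0, 0, np.float64(-0.12)]]]
[[[0.04, -0.45, -0.0], [0, 0, np.float64(-0.12)]], [[0.05, -0.45, -0.0], [0, 0, np.float64(-0.12)]], [[0.05, -0.45, -0.0], [0, 0, np.float64(-0.12)]], [[0.04, -0.36, -0.0], [0, 0, np.float64(-0.09)]], [[0.03, -0.27, -0.0], [0, 0, np.float64(-0.07)]]]
[[[0.02, -0.18, -0.0], [0, 0, np.float64(-0.05)]], [[0.01, -0.09, -0.0], [0, 0, np.float64(-0.02)]]]
```

View pics/w10.png

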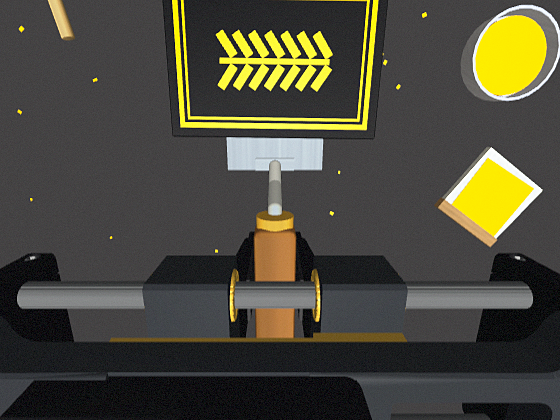

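Call:
{"method": "drive_tool", "body": {"increments": [[[-0.01,-0.09,0],[0,0,-0.02]],[[-0.02,-0.18,0],[0,0,-0.05]],[[-0.03,-0.27,0],[0,0,-0.07]],[[-0.04,-0.36,0],[0,0,-0.09]],[[-0.05,-0.45,0],[0,0,-0.12]]]}}

```text
t: 14.93
eef_pos: [507.9, -131.3, 169.8]
tcp_rot: [-3.141, 0.001, -0.144]
ft_force: [0.0, -0.4, -3.5]
opening: 0.231
```

Call:
{"method": "drive_tool", "body": {"increments": [[[-0.04,-0.45,0],[0,0,-0.12]],[[-0.04,-0.45,0],[0,0,-0.12]],[[-0.03,-0.45,0],[0,0,-0.12]],[[-0.03,-0.45,0],[0,0,-0.12]],[[-0.03,-0.45,0],[0,0,-0.12]]]}}

```text
t: 15.35
eef_pos: [511.3, -62.8, 170.2]
tcp_rot: [-3.141, 0.0, -0.095]
ft_force: [1.5, -0.5, -4.1]
opening: 0.232
```

Call:
{"method": "drive_tool", "body": {"increments": [[[-0.02,-0.45,0],[0,0,-0.12]],[[-0.02,-0.45,0],[0,0,-0.12]],[[-0.01,-0.45,0],[0,0,-0.12]],[[-0.01,-0.45,0],[0,0,-0.12]],[[0,-0.45,0],[0,0,-0.12]]]}}

```text
t: 15.77
eef_pos: [514.5, 4.6, 170.2]
tcp_rot: [-3.141, 0.0, -0.047]
ft_force: [-0.1, -0.4, -3.6]
opening: 0.232
```

Call:
{"method": "drive_tool", "body": {"increments": [[[0,-0.45,0],[0,0,-0.12]],[[0,-0.45,0],[0,0,-0.12]],[[0.01,-0.45,0],[0,0,-0.12]],[[0.01,-0.45,0],[0,0,-0.12]],[[0.02,-0.45,0],[0,0,-0.12]]]}}

```text
t: 16.18
eef_pos: [517.5, 72.1, 170.2]
tcp_rot: [-3.141, 0.0, 0.001]
ft_force: [0.6, -0.7, -4.7]
opening: 0.232
```

Call:
{"method": "drive_tool", "body": {"increments": [[[0.02,-0.45,0],[0,0,-0.12]],[[0.02,-0.45,0],[0,0,-0.12]],[[0.03,-0.45,0],[0,0,-0.12]],[[0.03,-0.45,0],[0,0,-0.12]],[[0.04,-0.45,0],[0,0,-0.12]]]}}

```text
t: 16.6
eef_pos: [520.2, 139.6, 170.2]
tcp_rot: [-3.141, 0.0, 0.049]
ft_force: [-0.6, -0.2, -3.6]
opening: 0.231
```

Call:
{"method": "drive_tool", "body": {"increments": [[[0.04,-0.45,0],[0,0,-0.12]],[[0.05,-0.45,0],[0,0,-0.12]],[[0.05,-0.45,0],[0,0,-0.12]],[[0.04,-0.36,0],[0,0,-0.09]],[[0.03,-0.27,0],[0,0,-0.07]]]}}

```text
t: 17.02
eef_pos: [523.3, 198.9, 170.2]
tcp_rot: [-3.141, 0.0, 0.091]
ft_force: [0.4, 0.5, -3.6]
opening: 0.225
```

Call:
{"method": "drive_tool", "body": {"increments": [[[0.02,-0.18,0],[0,0,-0.05]],[[0.01,-0.09,0],[0,0,-0.02]],[[0,0,0],[0,0,0]]]}}

```text
t: 17.27
eef_pos: [523.5, 205.8, 170.2]
tcp_rot: [-3.142, 0.0, 0.095]
ft_force: [0.1, 0.0, -4.1]
opening: 0.228
```

```bash
python3 - <<'E'
from h import *
p=env.read_camera("wrist");save(p,"w11")
s=env.state();print(s["t"],s["eef_pos"],s["tcp_rot"],s["ft_force"],s["moment"])
p=env.read_camera("top");save(p,"t1")
for t in ["upper_seat","plaque","rack"]:
    print(t,[(np.round(d["point"],1),round(d["score"],2)) for d in env.tip_of(t,p)[:2]])
cv2.imwrite("pics/t1c.png",cv2.resize(p["pixels"][140:240,140:260],None,fx=6,fy=6,interpolation=cv2.INTER_CUBIC))
E
```

```text
17.3167 [523.49804117 205.42441454 170.16746645] [3.14153781e+00 1.37181963e-04 9.48083085e-02] [-0.66988249  0.25926705 -3.93774665] [-0.10784015  0.4617929   0.02752828]
upper_seat []
plaque [(array([633.8, 220.5, 138.9]), 0.8)]
rack []
```

View pics/w11.png

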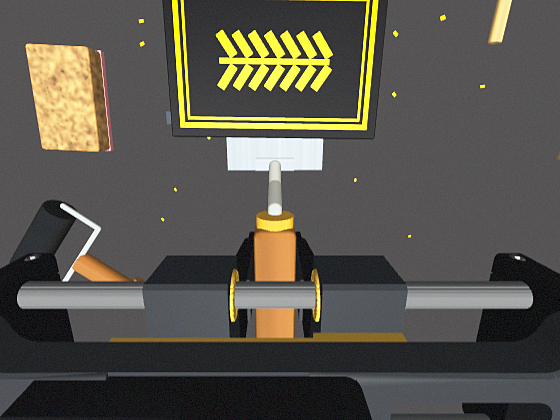

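View pics/t1c.png

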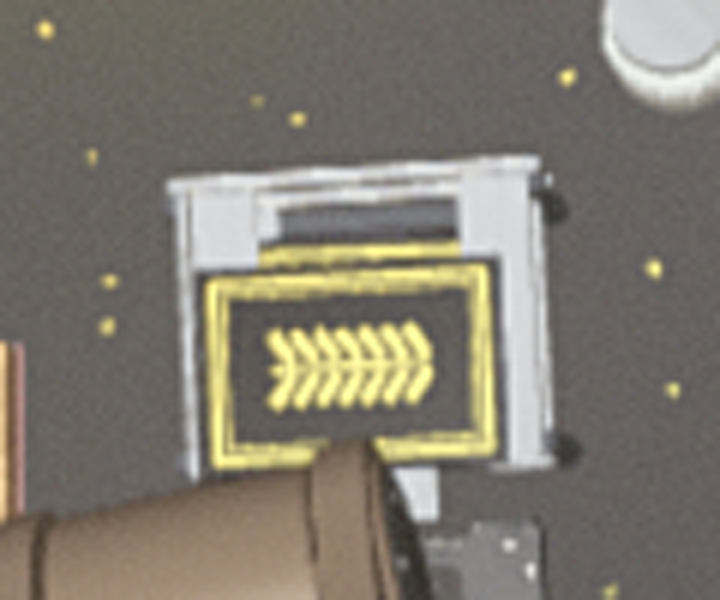

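```bash
cat >> h.py <<'E'
def overlay(p,segs,box,f,name):
    x0,x1,y0,y1=box;im=cv2.resize(p["pixels"][y0:y1,x0:x1],None,fx=f,fy=f,interpolation=cv2.INTER_CUBIC)
    for a,b,col in segs:
        q=[tuple(int(round(t)) for t in ((proj(p,v)-[x0,y0]+.5)*f-.5)) for v in (a,b)];cv2.line(im,q[0],q[1],col,1,cv2.LINE_AA)
    cv2.imwrite(f"pics/{name}.png",im)
def fr(c,yaw):
    return lambda x,y,z:np.array([c[0]+np.cos(yaw)*x-np.sin(yaw)*y,c[1]+np.sin(yaw)*x+np.cos(yaw)*y,z])
def racksegs(c,yaw):
    g=fr(c,yaw);S=[];r=(0,0,255);b=(0,160,0)
    for s in(1,-1):
        S+=[(g(-65,46*s,75),g(65,46*s,75),r),(g(-65,75*s,87),g(65,75*s,87),b),(g(-65,46*s,75),g(-65,75*s,75),r)]
    S+=[(g(67,-84,82.5),g(67,84,82.5),b)]
    return S
def plqsegs(c,yaw,z,col=(255,0,255)):
    g=fr(c,yaw);k=[g(45,65,z),g(45,-65,z),g(-45,-65,z),g(-45,65,z)]
    return [(k[i],k[(i+1)%4],col) for i in range(4)]
E
python3 - <<'E'
from h import *
p=env.read_camera("top")
S=racksegs([659.5,223],.077)+plqsegs([632.9,217.2],.081,170.2-32.6+8.5)
overlay(p,S,(140,260,140,240),6,"ov1")
p=env.read_camera("scene");overlay(p,racksegs([659.5,223],.077)+plqsegs([632.9,217.2],.081,170.2-32.6+8.5),(270,390,200,300),6,"ov2")
E
```

```text
(no output)
```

View pics/ov1.png

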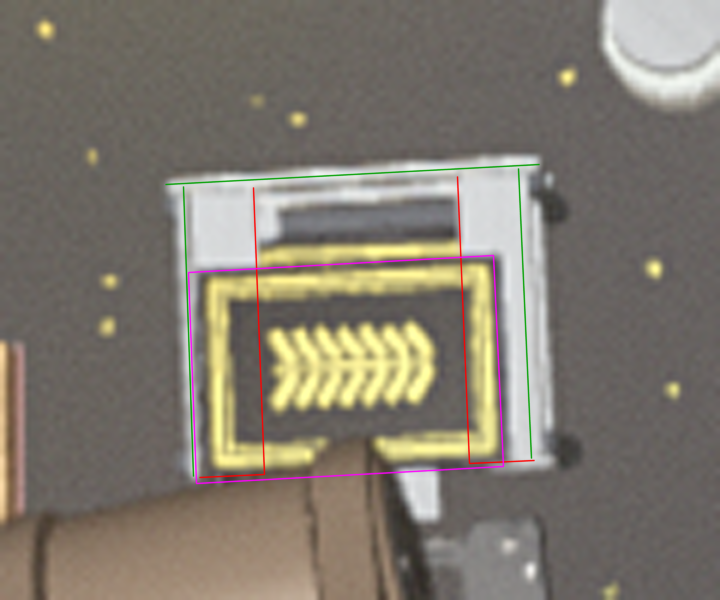

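View pics/ov2.png

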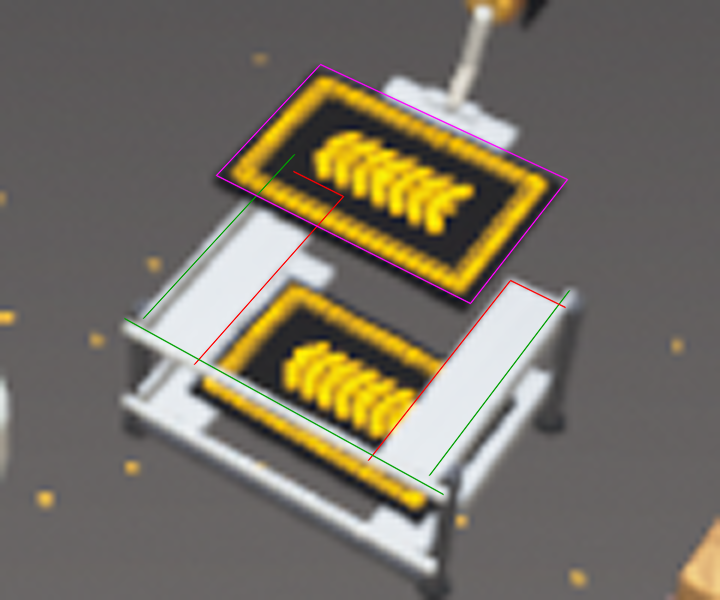

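Call:
{"method": "drive_tool", "body": {"increments": [[[0.1,-0.02,0],[0,0,0.01]],[[0.2,-0.03,0],[0,0,0.02]],[[0.3,-0.04,0],[0,0,0.01]],[[0.2,-0.02,0],[0,0,0]],[[0.1,-0.01,0],[0,0,0]]]}}

```text
t: 18.03
eef_pos: [551.4, 211.8, 170.1]
tcp_rot: [-3.141, -0.001, 0.091]
ft_force: [-0.5, -0.4, -4.4]
opening: 0.231
```

Call:
{"method": "drive_tool", "body": {"increments": [[[0,0,0.1],[0,0,0]],[[0,0,0.2],[0,0,0]],[[0,0,0.3],[0,0,0]],[[0,0,0.3],[0,0,0]],[[0,0,0.3],[0,0,0]]]}}

```text
t: 18.45
eef_pos: [549.7, 211.5, 133.0]
tcp_rot: [3.142, 0.001, 0.092]
ft_force: [0.4, 0.8, -3.9]
opening: 0.23
```

Call:
{"method": "drive_tool", "body": {"increments": [[[0,0,0.2],[0,0,0]],[[0,0,0.1],[0,0,0]],[[0,0,0],[0,0,0]]]}}

```text
t: 18.7
eef_pos: [549.8, 211.5, 124.3]
tcp_rot: [3.141, 0.001, 0.092]
ft_force: [0.6, 0.2, -3.4]
opening: 0.229
```

```bash
python3 - <<'E'
from h import *
s=env.state();print(s["t"],s["eef_pos"],s["tcp_rot"],s["ft_force"],s["moment"])
e=s["eef_pos"];y=s["tcp_rot"][2];c=fr(e[:2],y)(110,1.4,0);print("plaque est",c,y-.014)
for cam,box,n in(("top",(140,260,140,240),"ov3"),("scene",(270,390,200,300),"ov4")):
    p=env.read_camera(cam);overlay(p,racksegs([659.5,223],.077)+plqsegs(c[:2],y-.014,e[2]-32.6+8.5),box,6,n)
    print([(np.round(d["point"],1),round(d["score"],2)) for d in env.tip_of("plaque",p)[:2]])
E
```

```text
18.7 [549.76210905 211.52524143 124.29253111] [3.14141967e+00 1.39948350e-03 9.16262791e-02] [ 0.61700327  0.15404202 -3.42547627] [-0.09022706  0.50818229 -0.03491901]
plaque est [659.172589   222.98416273   0.        ] 0.0776262791406477
[(array([662. , 224.3,  92.6]), 0.83), (array([784.8,   3.7,  -1.1]), 0.71)]
[(array([659.9, 227.3,  92.6]), 0.68)]
```

View pics/ov3.png

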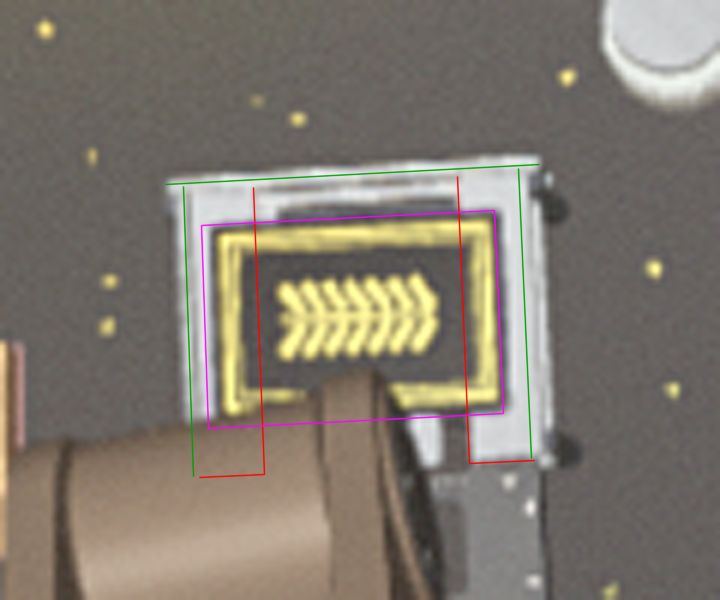

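View pics/ov4.png

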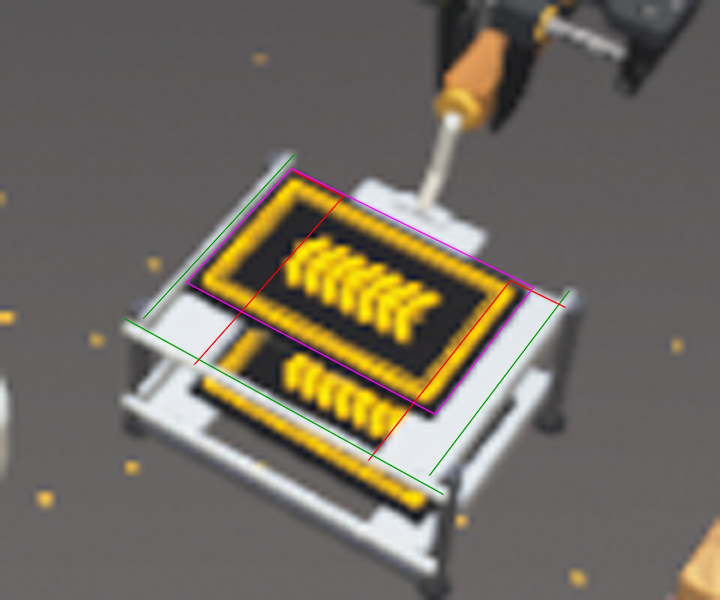

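Call:
{"method": "drive_tool", "body": {"increments": [[[0,0,0.1],[0,0,0]],[[0,0,0.15],[0,0,0]],[[0,0,0.15],[0,0,0]],[[0,0,0.1],[0,0,0]],[[0,0,0.05],[0,0,0]]]}}

```text
t: 19.32
eef_pos: [549.8, 211.6, 108.0]
tcp_rot: [3.142, 0.001, 0.092]
ft_force: [0.0, 0.7, -3.6]
opening: 0.231
```

Call:
{"method": "drive_tool", "body": {"increments": [[[0,0,0.05],[0,0,0]],[[0,0,0.05],[0,0,0]],[[0,0,0.05],[0,0,0]],[[0,0,0.05],[0,0,0]],[[0,0,0.05],[0,0,0]]]}}

```text
t: 19.73
eef_pos: [550.3, 211.7, 101.4]
tcp_rot: [-3.141, -0.001, 0.092]
ft_force: [-0.1, 0.4, -2.1]
opening: 0.233
```

Call:
{"method": "drive_tool", "body": {"increments": [[[0,0,0.04],[0,0,0]],[[0,0,0.02],[0,0,0]],[[0,0,0],[0,0,0]]]}}

```text
t: 19.98
eef_pos: [550.1, 211.6, 99.4]
tcp_rot: [-3.142, -0.0, 0.092]
ft_force: [0.1, 1.2, -0.9]
opening: 0.233
```

```bash
python3 - <<'E'
from h import *
s=env.state();print(s["t"],s["eef_pos"],s["tcp_rot"],s["ft_force"],s["moment"])
p=env.read_camera("wrist");save(p,"w12")
p=env.read_camera("scene")
overlay(p,plqsegs([659.5,223],.077,81),(270,390,200,300),6,"ov5")
p=env.read_camera("top")
overlay(p,plqsegs([659.5,223],.077,81),(140,260,140,240),6,"ov6")
E
```

```text
19.9833 [550.11106432 211.61647286  99.37579137] [-3.14150916e+00 -6.91997266e-05  9.15670720e-02] [ 0.06711399  1.20280011 -0.93168013] [-0.05048     0.33055037 -0.01823657]
```

View pics/w12.png

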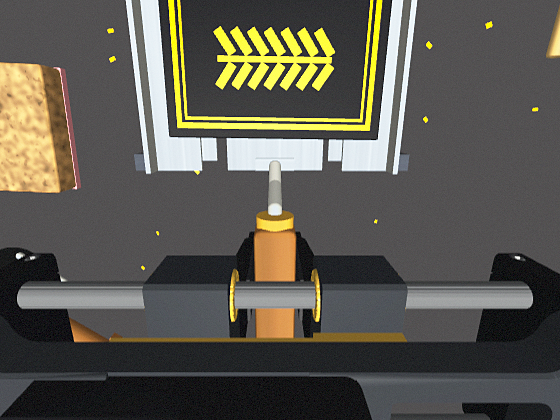

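View pics/ov5.png

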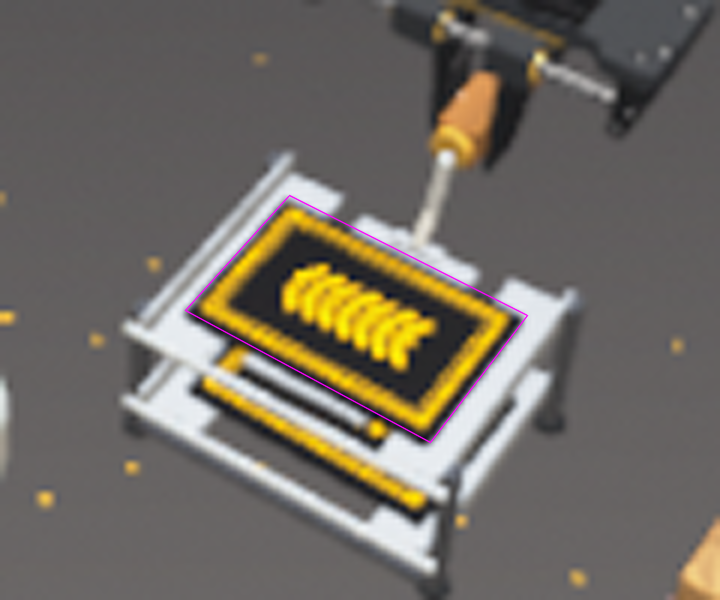

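View pics/ov6.png

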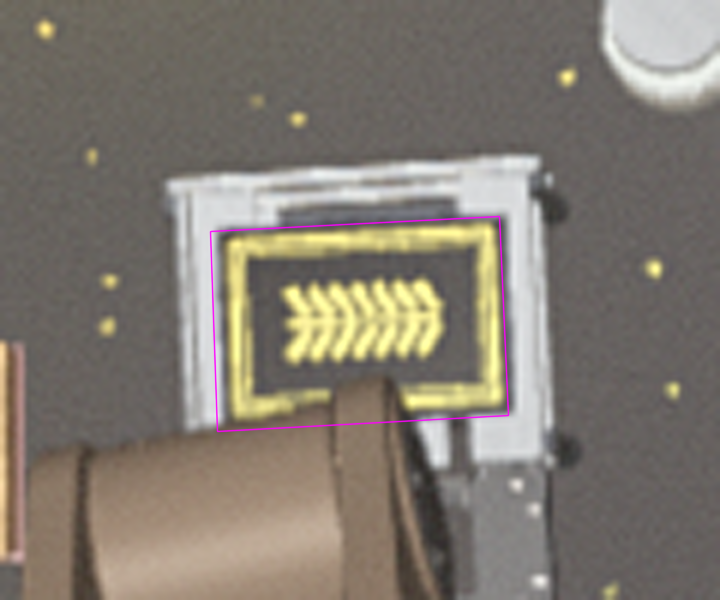

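```bash
python3 - <<'E'
from h import *
p=env.read_camera("wrist")
S=racksegs([659.5,223],.077)+plqsegs([659.5,223],.077,81)
overlay(p,S,(125,415,0,180),2.7,"ov7")
E
```

```text
(no output)
```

View pics/ov7.png

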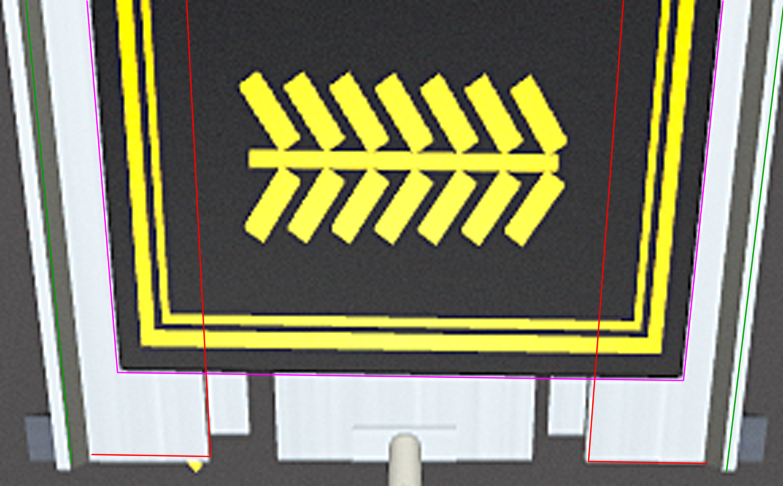

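Call:
{"method": "drive_tool", "body": {"increments": [[[-0.1,0,0],[0,0,0]],[[-0.25,0,0],[0,0,0]],[[-0.4,0,0],[0,0,0]],[[-0.4,0,0],[0,0,0]],[[-0.4,0,0],[0,0,0]]]}}

```text
t: 20.6
eef_pos: [502.6, 207.2, 99.4]
tcp_rot: [-3.142, 0.0, 0.092]
ft_force: [0.9, -0.4, -1.9]
opening: 0.229
```

Call:
{"method": "drive_tool", "body": {"increments": [[[-0.5,0,0],[0,0,0]],[[-0.5,0,0],[0,0,0]],[[-0.5,0,0],[0,0,0]],[[-0.5,0,0],[0,0,0]],[[-0.5,0,0],[0,0,0]]]}}

```text
t: 21.02
eef_pos: [427.7, 200.3, 99.5]
tcp_rot: [-3.142, -0.0, 0.092]
ft_force: [-0.8, 1.0, -1.6]
opening: 0.233
```

Call:
{"method": "drive_tool", "body": {"increments": [[[-0.3,0,0],[0,0,0]],[[-0.2,0,0],[0,0,0]],[[0,0,0],[0,0,0]]]}}

```text
t: 21.27
eef_pos: [413.2, 199.1, 99.6]
tcp_rot: [-3.142, 0.0, 0.092]
ft_force: [0.8, -0.4, -1.8]
opening: 0.23
```

```bash
python3 - <<'E'
from h import *
p=env.read_camera("wrist");save(p,"w13")
p=env.read_camera("top")
overlay(p,racksegs([659.5,223],.077),(140,300,140,250),5,"ov8")
print([(np.round(d["point"],1),round(d["score"],2)) for d in env.tip_of("plaque",p)[:2]])
p=env.read_camera("scene");overlay(p,plqsegs([659.5,223],.077,81),(270,390,200,300),6,"ov9")
plan([440,1.4,85],-.097,10)
E
```

```text
[(array([660.7, 223. ,  75.7]), 0.84)]
t 21.47 pos [414.9 199.2  99.5] rpy [-3.141e+00 -1.000e-03  9.100e-02] F [ 0.2  1.  -2.2]
[[[0.023,0.664,0.048],[-0.0,-0.001,0.236]],[[0.036,0.664,0.048],[-0.0,-0.001,0.236]],[[0.048,0.663,0.048],[-0.0,-0.001,0.236]],[[0.061,0.662,0.048],[-0.0,-0.001,0.236]],[[0.073,0.661,0.048],[-0.0,-0.001,0.236]]]
[[[0.086,0.659,0.048],[-0.0,-0.001,0.236]],[[0.098,0.657,0.048],[-0.0,-0.001,0.236]],[[0.11,0.655,0.048],[-0.0,-0.001,0.236]],[[0.123,0.653,0.048],[-0.0,-0.001,0.236]],[[0.135,0.651,0.048],[-0.0,-0.001,0.236]]]
```

View pics/ov8.png

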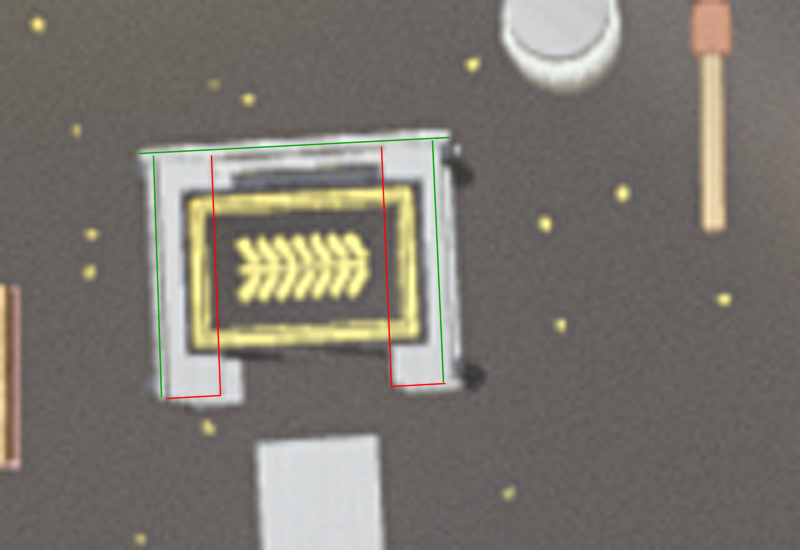

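View pics/ov9.png

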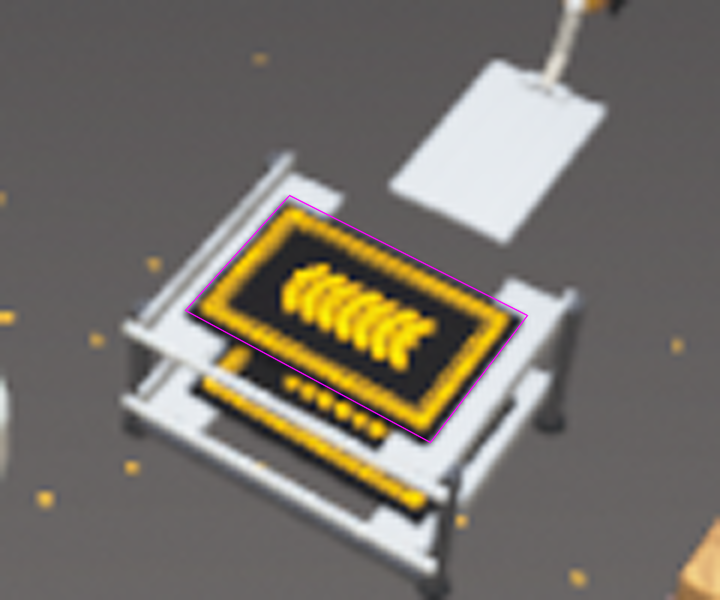

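Call:
{"method": "drive_tool", "body": {"increments": [[[0.02,0.4,0],[0,0,0.2]],[[0.03,0.66,0.05],[0,0,0.24]],[[0.05,0.66,0.05],[0,0,0.24]],[[0.06,0.66,0.05],[0,0,0.24]],[[0.07,0.66,0.05],[0,0,0.24]]]}}

```text
t: 21.88
eef_pos: [426.5, 107.5, 93.3]
tcp_rot: [-3.142, -0.0, -0.002]
ft_force: [1.1, 0.8, -2.0]
opening: 0.226
```

Call:
{"method": "drive_tool", "body": {"increments": [[[0.09,0.66,0.05],[0,0,0.24]],[[0.1,0.66,0.05],[0,0,0.24]],[[0.11,0.66,0.05],[0,0,0.24]],[[0.12,0.66,0.05],[0,0,0.24]],[[0.13,0.66,0.05],[0,0,0.24]]]}}

```text
t: 22.3
eef_pos: [439.0, 7.6, 85.8]
tcp_rot: [-3.142, -0.0, -0.098]
ft_force: [-0.1, 0.2, -1.9]
opening: 0.229
```

Call:
{"method": "drive_tool", "body": {"increments": [[[0,0.26,0.2],[0,0,0]],[[0,0,0.4],[0,0,0]],[[0,0,0.4],[0,0,0]],[[0,0,0.2],[0,0,0]],[[0,0,0.1],[0,0,0]]]}}

```text
t: 22.72
eef_pos: [437.4, 1.2, 46.0]
tcp_rot: [-3.141, 0.001, -0.097]
ft_force: [-0.3, -0.2, -2.0]
opening: 0.23
```

```bash
python3 - <<'E'
from h import *
s=env.state();print(s["t"],s["eef_pos"],s["tcp_rot"],s["ft_force"],s["moment"])
E
```

```text
22.7167 [437.43956046   1.18421646  45.95438281] [-3.14142564e+00  1.47435767e-03 -9.69290496e-02] [-0.31508748 -0.18216671 -1.95438204] [-0.05271805  0.31820523 -0.02682083]
```

Call:
{"method": "drive_tool", "body": {"increments": [[[0,0,0.15],[0,0,0]],[[0,0,0.12],[0,0,0]],[[0,0,0.06],[0,0,0]],[[0,0,0.04],[0,0,0]],[[0,0,0],[0,0,0]]]}}

```text
t: 23.13
eef_pos: [437.7, 1.1, 35.8]
tcp_rot: [-3.142, -0.0, -0.097]
ft_force: [0.0, -1.0, -1.2]
opening: 0.226
```

Call:
{"method": "drive_tool", "body": {"increments": [[[0,0,0.03],[0,0,0]],[[0,0,0.02],[0,0,0]],[[0,0,0.02],[0,0,0]],[[0,0,0],[0,0,0]],[[0,0,0],[0,0,0]]]}}

```text
t: 23.55
eef_pos: [437.7, 1.0, 33.8]
tcp_rot: [-3.142, -0.0, -0.097]
ft_force: [0.4, 0.8, -1.7]
opening: 0.227
```

Call:
{"method": "drive_tool", "body": {"increments": [[[0,0,0.02],[0,0,0]],[[0,0,0.02],[0,0,0]],[[0,0,0],[0,0,0]]]}}

```text
t: 23.8
eef_pos: [437.6, 1.0, 32.5]
tcp_rot: [-3.142, -0.0, -0.097]
ft_force: [-2.3, 0.9, 2.5]
opening: 0.234
```

Call:
{"method": "drive_tool", "body": {"increments": [[[0,0,0.01],[0,0,0]],[[0,0,0],[0,0,0]],[[0,0,0],[0,0,0]]]}}

```text
t: 24.05
eef_pos: [437.6, 1.1, 32.5]
tcp_rot: [-3.142, -0.0, -0.097]
ft_force: [-2.5, 0.1, 6.4]
opening: 0.229
```

On the bench (contact force upward). I'll open the jaws.

Call:
{"method": "drive_tool", "body": {"increments": [[[0,0,0],[0,0,0]],[[0,0,0],[0,0,0]],[[0,0,0],[0,0,0]],[[0,0,0],[0,0,0]],[[0,0,0],[0,0,0]]], "jaw": 1}}

```text
t: 24.47
eef_pos: [437.7, 1.0, 32.2]
tcp_rot: [-3.142, -0.0, -0.097]
ft_force: [0.7, -0.8, -0.5]
opening: 0.521
```

Call:
{"method": "drive_tool", "body": {"increments": [[[0,0,0],[0,0,0]],[[0,0,0],[0,0,0]],[[0,0,0],[0,0,0]],[[0,0,0],[0,0,0]],[[0,0,0],[0,0,0]]]}}

```text
t: 24.88
eef_pos: [437.7, 1.0, 32.2]
tcp_rot: [-3.142, -0.0, -0.097]
ft_force: [0.5, -0.9, -0.6]
opening: 0.872
```

Call:
{"method": "drive_tool", "body": {"increments": [[[0,0,-0.2],[0,0,0]],[[0,0,-0.5],[0,0,0]],[[0,0,-0.8],[0,0,0]],[[0,0,-0.9],[0,0,0]],[[0,0,-0.9],[0,0,0]]]}}

```text
t: 25.3
eef_pos: [437.2, 1.1, 132.6]
tcp_rot: [-3.141, 0.001, -0.097]
ft_force: [1.0, -1.2, 1.1]
opening: 0.996
```

Call:
{"method": "drive_tool", "body": {"increments": [[[0,0,-0.9],[0,0,0]],[[0,0,-0.9],[0,0,0]],[[0,0,-0.5],[0,0,0]],[[0,0,0],[0,0,0]],[[0,0,0],[0,0,0]]]}}

```text
t: 25.72
eef_pos: [437.6, 1.1, 200.8]
tcp_rot: [-3.142, -0.002, -0.097]
ft_force: [-0.0, 0.1, -0.2]
opening: 1.001
```

```bash
python3 - <<'E'
from h import *
s=env.state();print(s["t"],s["eef_pos"],s["ft_force"],s["opening"])
p=env.read_camera("wrist");save(p,"w14")
for t in ["spatula","blade_top","spatula_handle"]:
    print(t,[(np.round(d["point"],1),round(d["score"],2)) for d in env.tip_of(t,p)[:2]])
p=env.read_camera("scene");save(p,"s9");print([(np.round(d["point"],1),round(d["score"],2)) for d in env.tip_of("plaque",p)[:2]])
p=env.read_camera("top");save(p,"t9")
E
```

```text
25.7167 [437.61005559   1.05955339 200.79761997] [-0.01583341  0.11358052 -0.19789304] 1.001174313260478
spatula [(array([537.9,  -8.1,   2.7]), 0.77)]
blade_top [(array([537.9,  -7.3,   1. ]), 0.74)]
spatula_handle [(array([418.1,   1.9,  48. ]), 0.87)]
[(array([659.6, 221.8,  75. ]), 0.82), (array([660.9, 227.7,  25.2]), 0.72)]
```

View pics/w14.png

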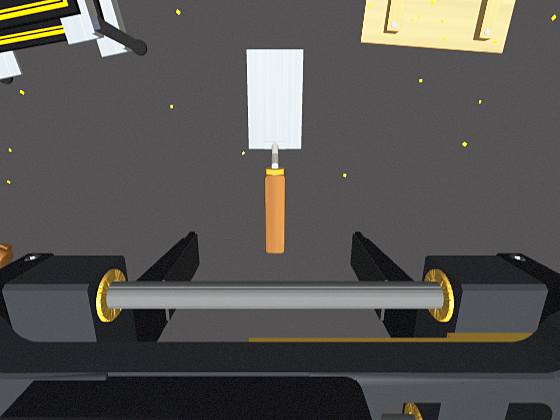

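View pics/s9.png

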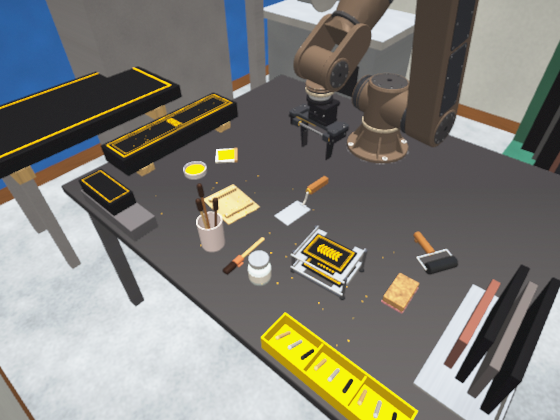

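View pics/t9.png

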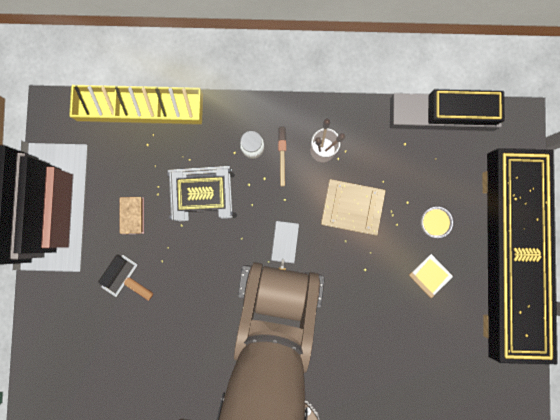

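All is in place: the plaque sits on the upper ledges, the spatula lies flat, the board is empty and the gripper is clear.

```bash
python3 -c "
from h import *
print(env.job_done())"
```

```text
the job is handed in; nothing more can be done
None
```

I lifted the plaque off the gilding board on the spatula, set it on the rack's upper ledges, and laid the spatula flat on the bench. I handed the job in at about 26 s of the 64 s allowed.

- **Grip:** I held the handle about 20 mm forward of its marked middle, to cut the tipping load on the fingers. The blade stayed level in the grip.
- **Plaque:** the last scene-camera reading puts its underside at (660, 222, 75) mm. That is within about 1–2 mm of the upper seat I estimated at (659.5, 223). Before I drew the blade out, overlays of the wrist and scene pictures showed it aligned with the ledges and between the guards. It did not shift when the blade came out, though the top view suggests it may sit about 2 mm forward of the middle.
- **Spatula:** it lies flat about 15 mm nearer the robot than where it started.
- **Everything else:** by eye, the final pictures show the other objects where they began. Force readings never exceeded about 7 N, and the gripper ended open about 170 mm above its release point.
- **Disagreements:** the networks were a few millimetres off now and then, and one board reading picked up the blade instead. No check at the end failed.

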